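Hang the washed sample pans, nested, on the keeper hook

ROBOT

A 6-joint arm with a two-finger parallel gripper is mounted at the origin on a cart in front of the work surface, level with it; the furniture and walls round the work are solid. World frame = base frame: x ahead of the robot, y to its left, z up, the work surface at z = 0. Lengths are in m, angles in rad, forces in N, time in s.
With the tool pointing down it reaches from about 0.25 to 0.725 m from the base axis. Payload 4 kg.
Tool frame: the origin (TCP) lies midway between the tips of the shut fingers; the grasp point (between the pads) lies 19 mm behind it; y points along the fingers, z is the direction in which the jaws open and shut, and the axes are right-handed (so a half turn about y gives the same grasp; the last joint's range is limited). The gripper opens to 85 mm and grips with 20 to 120 N. Pads are 22 mm wide; open, the fingers measure 114 mm over their backs; the gripper's body (76 mm by 85 mm) begins 54 mm behind the grasp point. The pads swing forward as they close: fully open they stand 13 mm farther back than shut.
Start: joints at [-1.117, 0.241, 0.005, 1.335, 0, 1.571], TCP at [0.219, -0.449, 0.231] pointing down, gripper open.
Joint ranges: [-2.72, 2.72], [-1.05, 1.87], [-1.09, 1.28], [-1.99, 2.15], [-1.42, 1.44], [-3.14, 3.14]. Speed limits (rad/s): [2.79, 2.79, 3.14, 3.14, 3.14, 3.14].

INTERFACE

Orientations are given as a unit quaternion [x, y, z, w].
In Python, from workcell import bot gives the robot as it stands. The module is installed in compiled form; this text tells all that it offers.
- The arm moves only by the shell command python3 -m handwheel 'ROWS' [OPENING]. ROWS is JSON, a list of rows, each a list of 6 numbers: the shift along the tool's x, y, z in units of 25 mm (1.0 is 25 mm), then the turn, a rotation vector about the tool's x, y, z in units of 10 degrees (1.0 is 10 degrees). A call has exactly 5 rows; each row is the pose to reach, as a shift and turn from the pose commanded when the call began, along the tool's axes at that moment; what a row does not reach only later rows make up. A row lasts 1/8 s, in which the tool goes at most 62.5 mm and 10.7 degrees, less where a joint would pass 70% of its speed; a pose out of reach is approached as far as the arm can. A call with a gripper value outside its range is refused whole. OPENING is the gripper command: -1 is shut, 1 is fully open, values between are in proportion, set as the call begins (- or left out, the last holds). The fingers move at their own pace and stop on an object; the grip force is fixed at half the most. Time passes only in rows, so rows that repeat a pose let the fingers close, or fill a call up. It gives the time, the measured TCP pose, the force and the opening at its end, in the units of the state.
- bot.get_obs(): the state, without advancing time (a new reading comes with each control period).
- bot.camera(name): name is "scene" or "side" or "wrist"; returns a dict with "color" (480x640x3 uint8, red, green, blue), "fx", "fy", "cx", "cy" (pixels), "dist_coeffs" ([k1, k2, p1, p2, k3] as OpenCV has them; the pictures are not rectified), "rvec" (rotation vector, rad) and "tvec" (3), from world to camera coordinates, as OpenCV has them. Camera axes: x right, y down, z forward; pixel columns grow to the right and rows downward; lengths in m; the calibration is good to about 2 mm. A picture is of the moment at which its call begins. There is no depth.
- bot.job_done(): hands the job in, once; it reports no verdict.
The state is a dict: "clock": time; "joint_pos": joint angles; "joint_vel": joint speeds; "tau": joint torques, N m; "eef_pos": TCP position; "tool_rot": TCP orientation; "ft_force": force on the tool from outside, world axes, zero at the start; "ft_torque": the same for the moment, N m; "grip_width": finger opening in m.
Only numpy, scipy, OpenCV 4.12 (cv2) and the standard library are available. Lean on these libraries where they do the work, as an engineer would, in place of code of your own. Each camera call takes 0.05 s, during which the arm holds its last target.

TASK

The three steel sample pans are washed and stand in the white drain rack: hang them back on the stand's hook so that they nest, the large one first, then the medium one inside it, then the small one. Push each eye in under the sprung roller and gently on until you feel it meet the stop or the pan behind it, so the three eyes hang face to face behind the roller; never lean hard on the stand, and leave the other things on the bench alone.

Things in the scene. Friction and masses are not known exactly. Their poses are not given: they have to be found in the camera images.
- hook: Pan stand, screwed down: grey base 100x80 mm, post, one level flat hook arm 10 mm wide (y), 8 thick, pointing along the stand's -x, to the robot. Origin: on the bench on the post's axis, z up. Arm: upper face z = 175, tip x = -74. Above it a sprung tongue with a roller, 14 wide, reaches 34 above that face when lifted. The stand must never bear over 25 N.
- hook_nose (a point): Nose of the hook: on the arm's centre line at x = -68, z = 175 mm of the stand (level of the upper face), axes as the stand's. The upturned crest here stands 2 mm above this point; over it the mouth is open up to a sloped lip (30 deg, tip 18 mm above, at x = -85). Bring an eye's bar in along +x, its lower face 2.5 to 7 mm above this level, then lower it on to the arm behind the roller.
- roller: White free-turning roller, 20 mm diameter, 9 wide; origin at its centre (its axes spin). Shut: 62 mm in front of the post axis, 13 mm above the arm's upper face, so 3 mm gap. It lifts as an eye's 5 mm bar is pushed under it towards the post (3 to 11 N) and drops behind it: a bar resting on the arm is clear once its front face is 6 mm behind the roller's centre.
- hook_root (a point): Point on the arm's upper face at x = -33 mm of the stand, axes as the stand's. A black stop block (18 mm wide, 12 mm below to 5 above that face) is clamped on the arm; its face towards the nose lies anywhere within 9 mm before or behind this point and IS NOT REPORTED, so find it, and each pan hung before, by touch. From the roller to the stop the upper face is flat.
- keeper (a joint): Angle of the sprung tongue that carries the roller, rad: 0 = roller down (shut), 0.08 to 0.16 while a bar passes under it; hinge at the post, 62 mm behind the roller.
- large_pan: Large steel pan on edge: open box 90 wide (y), 76 high, 27 deep (x -15 to 12 mm), open side to its -x, walls 2. Origin: under the eye, at underside level; z up. A 16 mm wide handle on the rim's top (front at x -16) steps back 14 mm to a grey upright eye plate: 4 thick (x -2 to 2), 22 wide, z 112-143; window 16 wide, z 118-138; bar above it. Take it across the 22 mm. 0.24 kg.
- medium_pan: Medium pan, same form and origin: 76 wide, 56 high, 26 mm deep (x -15 to 11). Eye plate 4 mm thick (x -2 to 2), 30 wide, z 102-133; window 16 wide, z 108-128, 5 mm top bar above it. Take it across the 30 mm: fingers then pass 4 mm outside the large pan's eye. Nested it has 5 mm at the sides and 8 mm above and below in the large pan. 0.18 kg.
- small_pan: Small pan, same form and origin: 62 wide, 38 high, 25 mm deep (x -15 to 10). Eye plate 4 mm thick (x -2 to 2), 38 wide, z 93-124; window 16 wide, z 99-119, 5 mm top bar above it. Take it across the 38 mm: fingers then pass 4 mm outside the medium pan's eye. Nested it has 5 mm at the sides and 7 mm above and below in the medium pan. 0.13 kg.
- large_eye (a point): Middle of the lower face of the large pan's eye bar (the face that hangs on the arm), in the eye plate's mid-plane, 138 mm above the pan's origin; axes as the pan's.
- medium_eye (a point): The same point of the medium pan, 128 mm above its origin.
- small_eye (a point): The same point of the small pan, 119 mm above its origin.
- rack: White drain rack, fixed: 64 (x) by 330 (y) mm, floor 6 mm high, a channel 36 wide along y between lips 18 mm high, in three bays centred at y = -108, 0, 108 mm. Each holds one pan, open side to the rack's -x, standing on the floor, eye up; which pan is where varies. Origin: on the bench at its centre.
- dish: Glass dish with steel caps, 64 mm across, 15 high, loose on the bench; leave it alone. Origin: centre of its underside.
- master: Stepped steel setting master, 30 mm across, 43 high, loose; leave it alone. Origin: centre of its underside.
- tape: Roll of tape lying flat, 66 mm across, 18 high, loose; leave it alone. Origin: centre of its underside.
There are look-alikes about, which are no part of the job. What is shaped like the medium_pan but brown is not meant.

How it is judged:
By the outcome, as a careful person would: the job done as asked, in the order asked, and still so for the second after the job is handed in, with the robot touching nothing.
It also fails if it takes over 72 s, if anything falls off the work surface, if the arm or the gripper's body presses on something with over 40 N, if the wrist force passes 120 N, or if a joint passes its speed limit or range.

## Working session

There is one attempt and no reset: what is moved stays moved. The work goes in short steps, Python scripts to look and compute and a shell command to move; the robot and the scene stay as the last step left them, time stands still between calls to the robot, and variables do not carry over. Pictures are saved under pics/ and viewed, and the job is handed in when it is done.

```bash
mkdir -p pics; ls
python3 - <<'E'
from workcell import bot
import cv2,numpy as np
o=bot.get_obs()
for k,v in o.items(): print(k,np.round(v,4))
for n in ["scene","side","wrist"]:
    c=bot.camera(n)
    cv2.imwrite(f"pics/{n}0.png",c["color"][:,:,::-1])
    print(n,c["fx"],c["fy"],c["cx"],c["cy"],c["dist_coeffs"],c["rvec"],c["tvec"])
    R=cv2.Rodrigues(np.array(c["rvec"],float))[0]; print(-R.T@np.array(c["tvec"]))
E
```

```text
pics
clock 0.0
joint_pos [-1.117   0.2414  0.0038  1.3352 -0.      1.5708]
joint_vel [-0.0002  0.0004 -0.0024  0.0007  0.0005  0.0018]
tau [ 2.00000e-04 -3.72320e+01  2.52407e+01  1.70000e-02  1.00000e-04
  0.00000e+00]
eef_pos [ 0.2189 -0.4488  0.2304]
tool_rot [-0.1592  0.6897 -0.6883  0.1589]
ft_force [0.4847 0.2476 0.196 ]
ft_torque [ 0.041  -0.0167 -0.02  ]
grip_width 0.0855
scene 581.7367888578489 581.7367888578489 314.7689893493458 239.756542615923 [-0.11039996  0.          0.          0.          0.        ] [ 2.30329835  1.04923671 -0.33139755] [-0.53701684 -0.09022597  1.75333775]
[ 1.18557714 -0.35106299  1.3571598 ]
side 505.13444528306724 505.13444528306724 318.8450685356129 238.87503312401813 [-0.06225339  0.          0.          0.          0.        ] [ 0.16787188 -2.82477435  1.27302123] [ 0.54253049 -0.03767249  1.49408281]
[0.41695077 1.19930703 0.95700401]
wrist 417.66520795393006 417.66520795393006 320.0457432139304 236.57719612464157 [-0.02407761  0.          0.          0.          0.        ] [-2.46182415  1.537704    0.21577184] [-0.49851227 -0.03543592  0.37865631]
[ 0.28052534 -0.41898663  0.37270166]
```

View pics/scene0.png

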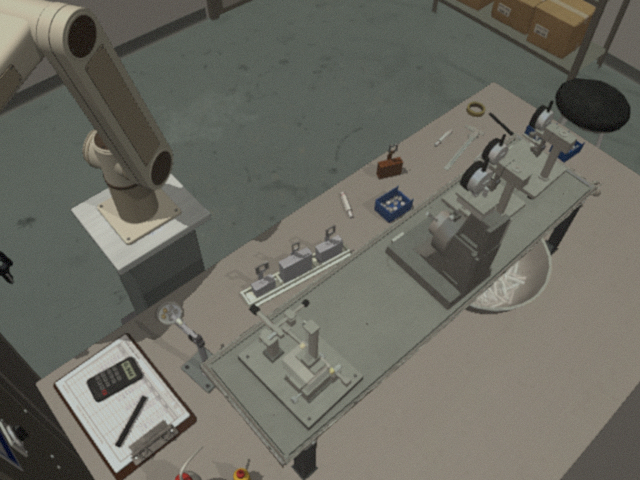

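View pics/side0.png

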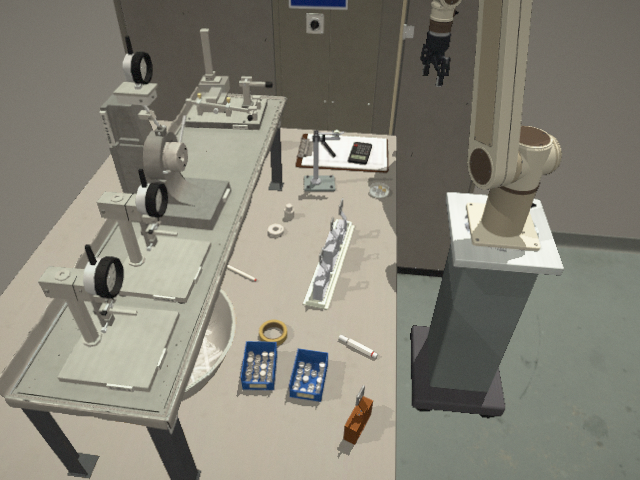

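View pics/wrist0.png

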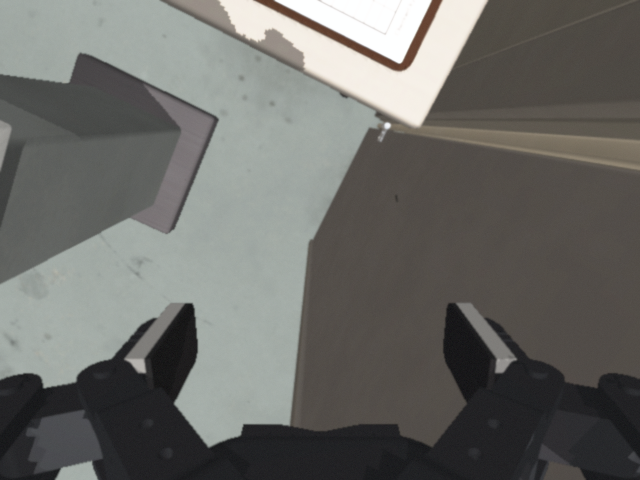

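```bash
cat > h.py <<'E'
import cv2,numpy as np
from workcell import bot
from scipy.spatial.transform import Rotation as Rn
class Cam:
    def __init__(s,n):
        s.c=c=bot.camera(n); s.K=np.array([[c["fx"],0,c["cx"]],[0,c["fy"],c["cy"]],[0,0,1.]])
        s.d=np.array(c["dist_coeffs"],float); s.rv=np.array(c["rvec"],float); s.t=np.array(c["tvec"],float)
        s.R=cv2.Rodrigues(s.rv)[0]; s.o=-s.R.T@s.t; s.bgr=np.ascontiguousarray(c["color"][:,:,::-1])
    def ray(s,uv):
        p=cv2.undistortPoints(np.array([[uv]],float),s.K,s.d)[0,0]
        v=s.R.T@np.array([p[0],p[1],1]); return s.o,v/np.linalg.norm(v)
    def plane(s,uv,z,ax=2):
        o,v=s.ray(uv); return o+v*(z-o[ax])/v[ax]
    def proj(s,P): return cv2.projectPoints(np.atleast_2d(np.array(P,float)),s.rv,s.t,s.K,s.d)[0][:,0]
    def crop(s,name,x0,y0,x1,y1,k):
        cv2.imwrite(name,cv2.resize(s.bgr[y0:y1,x0:x1],None,fx=k,fy=k,interpolation=cv2.INTER_CUBIC))
def tri(rays):
    A=np.zeros((3,3));b=np.zeros(3)
    for o,v in rays:
        M=np.eye(3)-np.outer(v,v);A+=M;b+=M@o
    p=np.linalg.solve(A,b); return p,[np.linalg.norm(np.cross(p-o,v)) for o,v in rays]
E
python3 - <<'E'
from h import *
s=Cam("scene");d=Cam("side")
s.crop("pics/s_rack.png",230,220,370,320,5.6)
s.crop("pics/s_stand.png",145,290,245,400,5)
d.crop("pics/d_rack.png",295,190,375,315,4.7)
d.crop("pics/d_stand.png",290,120,400,230,5)
E
```

```text
(no output)
```

View pics/s_rack.png

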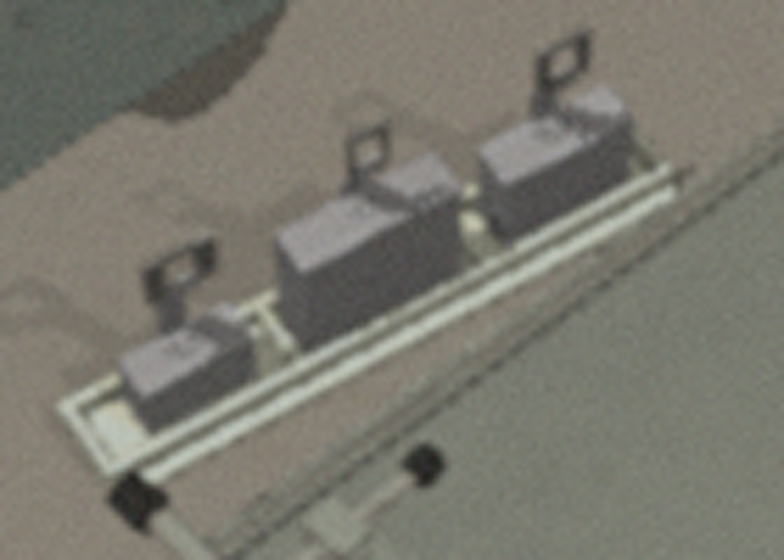

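View pics/s_stand.png

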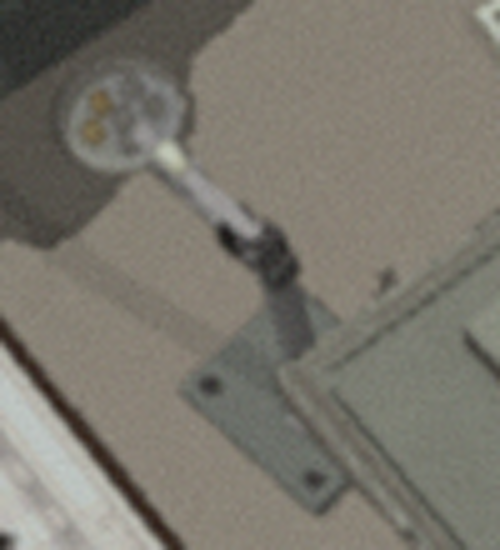

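View pics/d_rack.png

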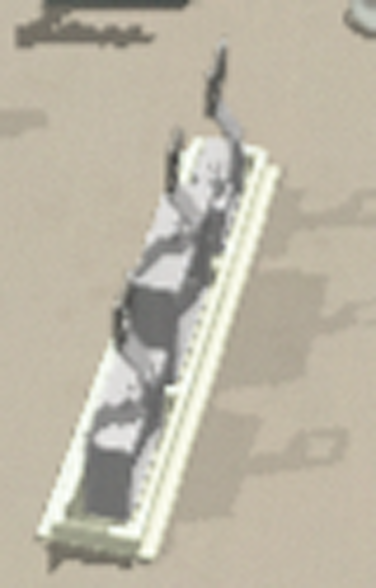

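View pics/d_stand.png

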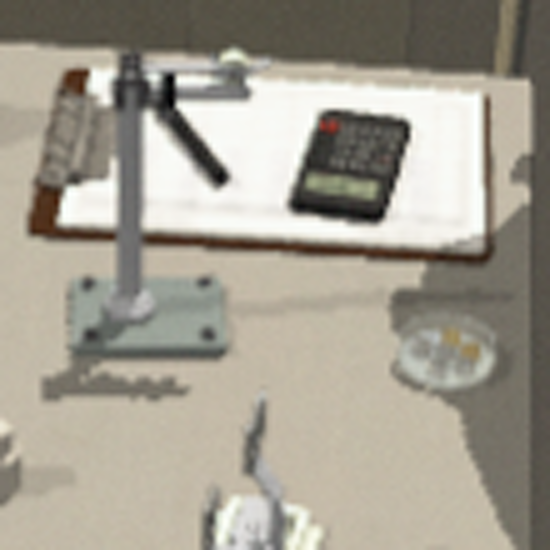

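Run:
```python
from h import *
s=Cam("scene");d=Cam("side")
def T(a,b,n): 
    p,e=tri([s.ray(a),d.ray(b)]); print(n,np.round(p,4),np.round(e,4))
T((208,362),(284,98),"table corner")
# eyes centre window: scene crop /5.6 + (230,220); side crop /4.7+(295,190)
S=lambda u,v:(230+u/5.6,220+v/5.6); D=lambda u,v:(295+u/4.7,190+v/4.7)
T(S(180,272),D(215,72),"small eye"); T(S(368,150),D(176,155),"large eye"); T(S(563,62),D(119,330),"medium eye")
# rack corners
for n,uv,z in [("L front",(60,405),.018),("L bottom",(105,472),.018),("R end",(672,170),.018)]: print(n,s.plane(S(*uv),z))
for n,uv,z in [("near-left",(40,540),.018),("near-right",(150,560),.018),("far right",(280,170),.018),("far left",(195,140),.018)]: print(n,d.plane(D(*uv),z))
SS=lambda u,v:(145+u/5,290+v/5); DD=lambda u,v:(290+u/5,120+v/5)
for n,uv in [("bl",(68,350)),("br",(226,352)),("tr",(224,280)),("tl",(70,280))]: print("side base",n,d.plane(DD(*uv),0.008))
for n,uv in [("l",(180,388)),("b",(320,513)),("r",(345,325))]: print("scene base",n,s.plane(SS(*uv),0.008))
T(SS(172,155),DD(233,60),"roller")
T(SS(272,235),DD(130,62),"post top")
```

```text
table corner [ 0.6762 -0.1739  0.2791] [0.0036 0.0036]
small eye [0.4769 0.1109 0.1149] [0.0026 0.0026]
large eye [0.4908 0.2121 0.1342] [0.0029 0.0029]
medium eye [0.5048 0.3275 0.1137] [0.0012 0.0012]
L front [0.44761778 0.05582378 0.018     ]
L bottom [0.4913341  0.04955267 0.018     ]
R end [0.53832313 0.37492523 0.018     ]
near-left [0.53905266 0.3909853  0.018     ]
near-right [0.48083708 0.39751255 0.018     ]
far right [0.43353406 0.07638599 0.018     ]
far left [0.48801259 0.05397786 0.018     ]
side base bl [ 0.60589259 -0.09409516  0.008     ]
side base br [ 0.50585043 -0.10471719  0.008     ]
side base tr [ 0.514419   -0.18490657  0.008     ]
side base tl [ 0.61532364 -0.17191846  0.008     ]
scene base l [ 0.52128599 -0.18884236  0.008     ]
scene base b [ 0.62084367 -0.17369102  0.008     ]
scene base r [ 0.54681051 -0.10526362  0.008     ]
roller [ 0.5122 -0.1497  0.1916] [0.0011 0.0011]
post top [ 0.5743 -0.1384  0.1915] [0.0021 0.0021]
```

```bash
cat >> h.py <<'E'
def goal(yaw,tilt=0,flip=False):
    """tool y down; jaw axis z along horizontal dir (−sin yaw,cos yaw) ; tilt: approach dir leans so the gripper body goes back toward -x (deg)"""
    z=np.array([-np.sin(yaw),np.cos(yaw),0]); 
    if flip: z=-z
    f=np.array([np.cos(yaw),np.sin(yaw),0]); t=np.radians(tilt)
    y=np.array([0,0,-1])*np.cos(t)+f*np.sin(t)
    return np.c_[np.cross(y,z),y,z]
def go(P,R,o=None):
    o=o or bot.get_obs(); R0=Rn.from_quat(o["tool_rot"]).as_matrix(); p0=np.array(o["eef_pos"])
    d=R0.T@(np.array(P)-p0)/.025; r=np.degrees(Rn.from_matrix(R0.T@R).as_rotvec())/10
    print("row",np.round(np.r_[d,r],2).tolist(),"dist",round(float(np.linalg.norm(d)*25),1),"mm rot",round(float(np.linalg.norm(r)*10),1))
def st():
    o=bot.get_obs(); R0=Rn.from_quat(o["tool_rot"]).as_matrix()
    print("t",o["clock"],"eef",np.round(o["eef_pos"],4),"F",np.round(o["ft_force"],1),"w",round(o["grip_width"],4),"j",np.round(o["joint_pos"],2))
    print(np.round(R0,3)); return o
E
python3 - <<'E'
from h import *
o=st()
print(cv2.Rodrigues(np.array(bot.camera("wrist")["rvec"],float))[0].round(3))
for fl in (0,1):
    go([.45,.11,.30],goal(np.radians(-8.6),0,fl))
E
```

```text
t 0.35 eef [ 0.2191 -0.4493  0.2311] F [ 0.1 -1.2 -0. ] w 0.0853 j [-1.12  0.24  0.    1.34  0.    1.57]
[[-0.899 -0.     0.438]
 [-0.438  0.    -0.899]
 [-0.    -1.    -0.001]]
[[ 0.438 -0.899 -0.001]
 [-0.865 -0.422  0.271]
 [-0.244 -0.118 -0.963]]
row [-18.11, -2.75, -16.06, 0.0, -14.54, -0.0] dist 609.0 mm rot 145.4
row [-18.11, -2.75, -16.06, 0.0, 3.46, 0.0] dist 609.0 mm rot 34.6
```

```bash
python3 -m handwheel '[[-1.5,-0.8,-1.2,0,-1,0],[-3.3,-1.6,-2.8,0,-2,0],[-5,-2.4,-4.4,0,-3,0],[-6.8,-2.7,-6,0,-4,0],[-8.5,-2.7,-7.6,0,-5,0]]' 1
python3 - <<'E'
from h import *
o=st()
for fl in (0,1):
    go([.45,.11,.30],goal(np.radians(-8.6),0,fl))
E
```

```text
clock: 1.02
eef_pos: [0.3278, -0.184, 0.2999]
tool_rot: [0.436, -0.555, 0.557, -0.437]
ft_force: [0.2, 0.7, 0.7]
grip_width: 0.0855
t 1.025 eef [ 0.3278 -0.184   0.2999] F [0.2 0.7 0.7] w 0.0855 j [-0.51 -0.03 -0.13  1.47  0.    1.3 ]
[[-0.237  0.003  0.972]
 [-0.972 -0.001 -0.237]
 [ 0.001 -1.     0.003]]
row [-12.58, -0.01, 1.97, -0.01, -9.51, 0.02] dist 318.4 mm rot 95.1
row [-12.58, -0.01, 1.97, -0.02, 8.49, -0.01] dist 318.4 mm rot 84.9
```

```bash
python3 -m handwheel '[[-2.4,0,0.8,0,-1,0],[-4.8,0,1.5,0,-2,0],[-7.2,0,1.5,0,-3,0],[-9.6,0,0.8,0,-4,0],[-12,0,-0.2,0,-5,0]]'
python3 - <<'E'
from h import *
o=st()
go([.42,.212,.30],goal(np.radians(-8.6)))
E
```

```text
clock: 1.65
eef_pos: [0.395, 0.1065, 0.2988]
tool_rot: [-0.631, 0.319, -0.319, 0.631]
ft_force: [1.0, -0.1, 0.6]
grip_width: 0.0854
t 1.65 eef [0.395  0.1065 0.2988] F [ 1.  -0.1  0.6] w 0.0854 j [ 0.26  0.04 -0.06  1.47 -0.    1.2 ]
[[ 0.592  0.001  0.806]
 [-0.806  0.     0.592]
 [ 0.    -1.     0.001]]
row [-2.81, -0.05, 3.3, -0.0, -4.51, 0.0] dist 108.4 mm rot 45.1
```

```bash
python3 -m handwheel '[[-0.7,0,0.8,0,-1,0],[-1.4,0,1.6,0,-2,0],[-2.1,0,2.4,0,-3,0],[-2.81,0,3.3,0,-4,0],[-2.81,0,3.3,0,-4.51,0]]'
python3 - <<'E'
from h import *
o=st()
w=Cam("wrist"); cv2.imwrite("pics/w1.png",w.bgr)
E
```

```text
clock: 2.28
eef_pos: [0.4207, 0.2114, 0.2984]
tool_rot: [-0.705, 0.053, -0.053, 0.705]
ft_force: [-0.0, -0.5, 0.1]
grip_width: 0.0853
t 2.275 eef [0.4207 0.2114 0.2984] F [-0.  -0.5  0.1] w 0.0853 j [0.47 0.16 0.08 1.49 0.   0.61]
[[ 0.989 -0.     0.149]
 [-0.149  0.     0.989]
 [-0.    -1.     0.   ]]
```

View pics/w1.png

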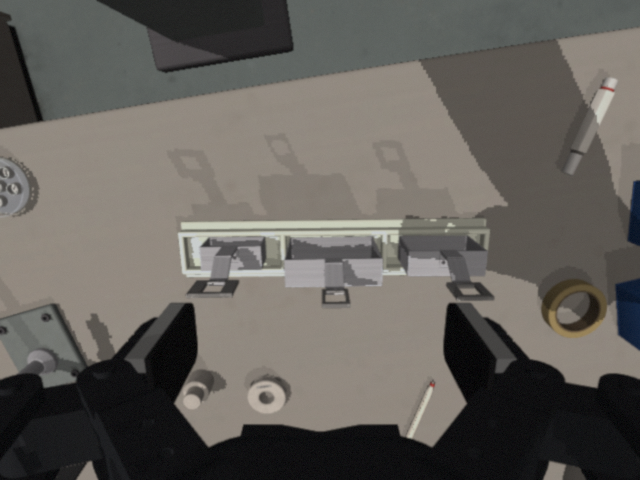

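Run:
```python
from h import *
w=Cam("wrist"); np.save("w1.npy",w.bgr)
a=w.bgr
A=cv2.resize(a[265:315,180:245],None,fx=6,fy=6,interpolation=cv2.INTER_NEAREST)
B=cv2.resize(a[265:315,310:365],None,fx=6,fy=6,interpolation=cv2.INTER_NEAREST)
C=cv2.resize(a[265:315,440:505],None,fx=6,fy=6,interpolation=cv2.INTER_NEAREST)
cv2.imwrite("pics/w1c.png",np.vstack([np.hstack([A,np.zeros((300,10,3),np.uint8),C]),np.hstack([B,np.zeros((300,A.shape[1]+10+C.shape[1]-B.shape[1],3),np.uint8)])]))
```

```text
(no output)
```

View pics/w1c.png

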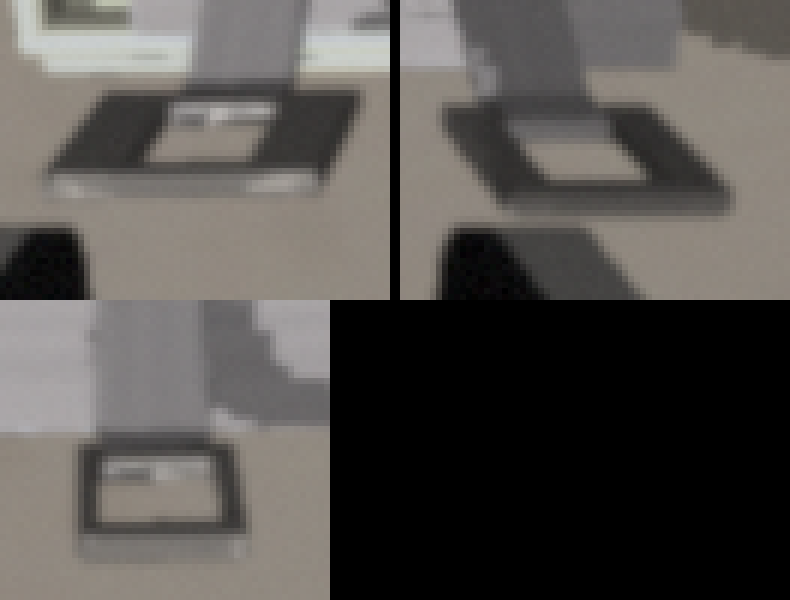

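Run:
```python
from h import *
w=Cam("wrist")
I=dict(large=(.149,(310+77/6,265+233/6),(310+243/6,265+233/6),(310+78/6,265+258/6),(310+242/6,265+258/6)),
 medium=(.139,(440+102/6,265+190/6),(440+325/6,265+190/6),(440+112/6,265+213/6),(440+330/6,265+212/6)),
 small=(.130,(180+50/6,265+172/6),(180+326/6,265+168/6),(180+52/6,265+197/6),(180+318/6,265+192/6)))
C={}
for n,(z,*p) in I.items():
    q=np.array([w.plane(a,z) for a in p]); c=q.mean(0); C[n]=c
    print(n,c.round(4),"w",np.linalg.norm(q[1]-q[0]).round(4),np.linalg.norm(q[3]-q[2]).round(4),"t",np.linalg.norm(q[0]-q[2]).round(4),np.linalg.norm(q[1]-q[3]).round(4),"yaw",np.degrees(np.arctan2(-(q[1]-q[0])[0],(q[1]-q[0])[1])).round(1),np.degrees(np.arctan2(-(q[3]-q[2])[0],(q[3]-q[2])[1])).round(1))
d=C["medium"]-C["small"]; print(np.degrees(np.arctan2(-d[0],d[1])))
s=Cam("scene");dd=Cam("side")
print(np.round([s.proj(C[k])[0] for k in C],1),np.round([dd.proj(C[k])[0] for k in C],1))
s.crop("pics/s_st2.png",150,290,230,370,7); dd.crop("pics/d_st2.png",295,125,345,195,8)
```

```text
large [0.4894 0.2124 0.149 ] w 0.021 0.0209 t 0.0035 0.0035 yaw -8.9 -8.9
medium [0.505  0.3215 0.139 ] w 0.0294 0.0288 t 0.0037 0.0033 yaw -9.0 -8.8
small [0.4737 0.1131 0.13  ] w 0.0372 0.036 t 0.0036 0.0037 yaw -7.9 -7.6
-8.548801553704639
[[294.5 242.4]
 [329.7 226.7]
 [260.9 263.4]] [[332.1 219.1]
 [321.1 250.6]
 [341.2 201.9]]
```

View pics/s_st2.png

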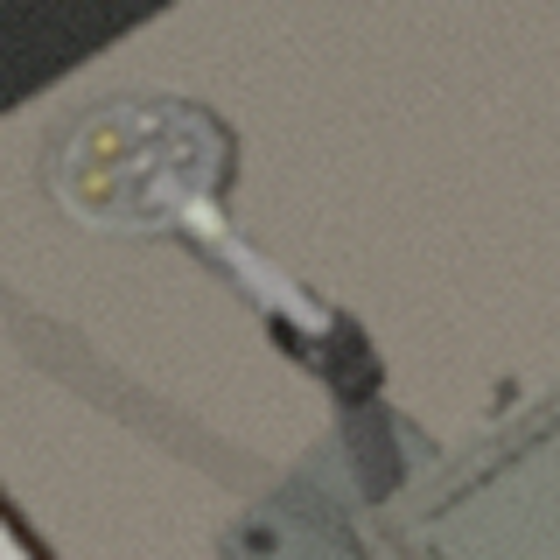

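View pics/d_st2.png

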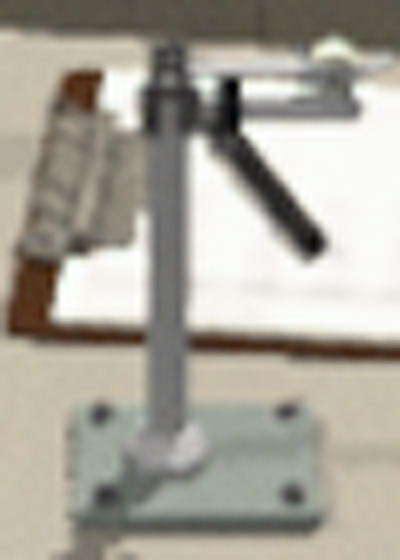

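Run:
```python
from h import *
d=Cam("side")
for uv in [(284,98),(230,240),(190,350)]: print(d.plane(uv,.28).round(3))
go([.489,.2122,.17],goal(np.radians(-8.7)));go([.489,.2122,.119],goal(np.radians(-8.7)))
```

```text
[ 0.673 -0.176  0.28 ]
[0.676 0.464 0.28 ]
[0.675 0.735 0.28 ]
row [2.69, 5.16, 0.54, -0.0, -0.03, 0.0] dist 146.1 mm rot 0.3
row [2.69, 7.2, 0.54, -0.0, -0.03, 0.0] dist 192.6 mm rot 0.3
```

```bash
python3 -m handwheel '[[2,1,0.4,0,0,0],[2.7,3,0.54,0,0,0],[2.7,5,0.54,0,0,0],[2.7,6.6,0.54,0,0,0],[2.7,7.2,0.54,0,0,0]]' && python3 -m handwheel '[[0,0,0,0,0,0],[0,0,0,0,0,0],[0,0,0,0,0,0],[0,0,0,0,0,0],[0,0,0,0,0,0]]' -1
python3 - <<'E'
from h import *
o=st()
w=Cam("wrist"); cv2.imwrite("pics/w2.png",w.bgr)
E
```

```text
clock: 3.2
eef_pos: [0.4876, 0.2114, 0.1164]
tool_rot: [0.706, -0.057, 0.054, -0.704]
ft_force: [-0.5, 0.3, -0.1]
grip_width: 0.0852
clock: 3.82
eef_pos: [0.4904, 0.2132, 0.1206]
tool_rot: [-0.704, 0.054, -0.056, 0.706]
ft_force: [-0.4, -0.1, 6.0]
grip_width: 0.0203
t 3.825 eef [0.4904 0.2132 0.1206] F [-0.4 -0.1  6. ] w 0.0203 j [ 0.41  0.38 -0.1   1.09  0.    0.57]
[[ 0.988  0.003  0.155]
 [-0.155  0.002  0.988]
 [ 0.003 -1.     0.002]]
```

View pics/w2.png

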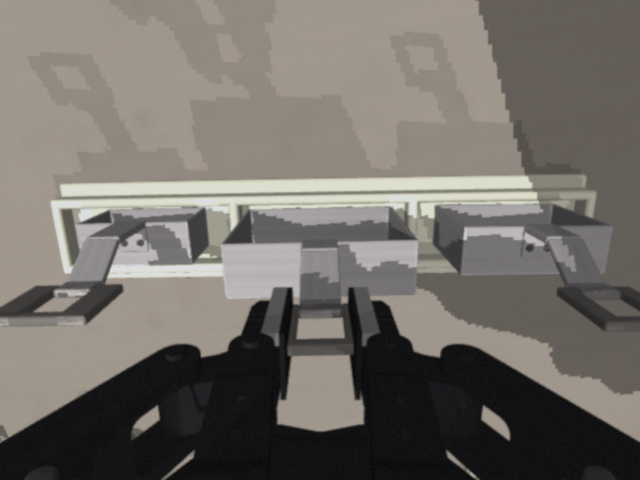

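Run:
```python
from h import *
o=bot.get_obs();w=Cam("wrist")
R0=Rn.from_quat(o["tool_rot"]).as_matrix();p0=np.array(o["eef_pos"])
Rct=w.R@R0; tct=w.t+w.R@p0
np.savez("cam.npz",R=Rct,t=tct); print(Rct.round(3),tct.round(4))
for P in ([.38,-.02,.3],[.34,-.02,.3],[.34,-.04,.32],[.32,-.15,.3],[.36,-.03,.22]):
  for yaw in (8,-8.7,25):
    R=goal(np.radians(yaw)); Rw=Rct@R.T; tw=tct-Rw@np.array(P)
    pts=np.array([[.502,-.150,.175],[.512,-.15,.188],[.574,-.14,.2],[.515,-.19,.0]])
    print(P,yaw,cv2.projectPoints(pts,cv2.Rodrigues(Rw)[0],tw,w.K,w.d)[0][:,0].round(0).tolist())
go([.489,.2132,.285],goal(np.radians(-8.7)))
```

```text
[[ 0.    -0.001  1.   ]
 [ 0.963 -0.271 -0.   ]
 [ 0.271  0.963  0.001]] [-1.000e-04  2.790e-02  1.556e-01]
[0.38, -0.02, 0.3] 8 [[121.0, 363.0], [113.0, 386.0], [119.0, 470.0], [156.0, 283.0]]
[0.38, -0.02, 0.3] -8.7 [[174.0, 407.0], [172.0, 430.0], [200.0, 508.0], [194.0, 322.0]]
[0.38, -0.02, 0.3] 25 [[79.0, 304.0], [64.0, 325.0], [45.0, 411.0], [128.0, 232.0]]
[0.34, -0.02, 0.3] 8 [[121.0, 409.0], [113.0, 432.0], [119.0, 512.0], [154.0, 314.0]]
[0.34, -0.02, 0.3] -8.7 [[187.0, 450.0], [185.0, 473.0], [213.0, 547.0], [201.0, 352.0]]
[0.34, -0.02, 0.3] 25 [[64.0, 350.0], [49.0, 371.0], [32.0, 453.0], [117.0, 263.0]]
[0.34, -0.04, 0.32] 8 [[157.0, 396.0], [150.0, 417.0], [155.0, 493.0], [177.0, 309.0]]
[0.34, -0.04, 0.32] -8.7 [[218.0, 429.0], [217.0, 450.0], [242.0, 521.0], [222.0, 341.0]]
[0.34, -0.04, 0.32] 25 [[104.0, 346.0], [91.0, 366.0], [74.0, 443.0], [141.0, 265.0]]
[0.32, -0.15, 0.3] 8 [[287.0, 451.0], [285.0, 474.0], [287.0, 551.0], [264.0, 344.0]]
[0.32, -0.15, 0.3] -8.7 [[355.0, 450.0], [358.0, 474.0], [382.0, 547.0], [311.0, 352.0]]
[0.32, -0.15, 0.3] 25 [[220.0, 434.0], [212.0, 457.0], [192.0, 532.0], [218.0, 323.0]]
[0.36, -0.03, 0.22] 8 [[75.0, 475.0], [62.0, 509.0], [73.0, 613.0], [134.0, 334.0]]
[0.36, -0.03, 0.22] -8.7 [[155.0, 523.0], [151.0, 557.0], [189.0, 652.0], [185.0, 376.0]]
[0.36, -0.03, 0.22] 25 [[5.0, 406.0], [-17.0, 437.0], [-38.0, 546.0], [94.0, 278.0]]
row [-0.03, -6.58, 0.0, -0.01, -0.02, 0.02] dist 164.4 mm rot 0.3
```

```bash
python3 -m handwheel '[[0,-1,0,0,0,0],[0,-3,0,0,0,0],[0,-5.2,0,0,0,0],[-0.6,-7,-1,0,0,0],[-1.4,-7.2,-3,0,-0.5,0]]'
python3 - <<'E'
from h import *
o=st()
go([.42,-.01,.30],goal(np.radians(8)))
E
```

```text
clock: 4.55
eef_pos: [0.4447, 0.1447, 0.3022]
tool_rot: [-0.706, 0.02, -0.025, 0.708]
ft_force: [0.4, -0.7, -2.7]
grip_width: 0.0206
t 4.55 eef [0.4447 0.1447 0.3022] F [ 0.4 -0.7 -2.7] w 0.0206 j [ 0.31  0.15  0.08  1.49 -0.    0.38]
[[ 0.998  0.007  0.063]
 [-0.063  0.002  0.998]
 [ 0.007 -1.     0.003]]
row [-0.6, 0.07, -6.24, -0.01, -1.16, 0.04] dist 156.7 mm rot 11.6
```

```bash
python3 -m handwheel '[[-0.2,0,-1.5,0,-0.4,0],[-0.4,0,-3.5,0,-0.8,0],[-0.6,0,-5.2,0,-1.16,0],[-0.6,0,-6.24,0,-1.16,0],[-0.6,0,-6.24,0,-1.16,0]]'
python3 - <<'E'
from h import *
o=st()
w=Cam("wrist"); cv2.imwrite("pics/w3.png",w.bgr)
w.crop("pics/w3c.png",40,230,240,430,4)
s=Cam("scene"); s.crop("pics/s3.png",140,230,340,370,4)
E
```

```text
clock: 5.18
eef_pos: [0.4169, -0.012, 0.2987]
tool_rot: [-0.706, -0.046, 0.046, 0.706]
ft_force: [0.0, 0.6, -2.0]
grip_width: 0.0201
t 5.175 eef [ 0.4169 -0.012   0.2987] F [ 0.   0.6 -2. ] w 0.0201 j [-0.03  0.05 -0.04  1.48 -0.   -0.16]
[[ 0.991 -0.001 -0.131]
 [ 0.131 -0.     0.991]
 [-0.001 -1.     0.   ]]
```

View pics/w3.png

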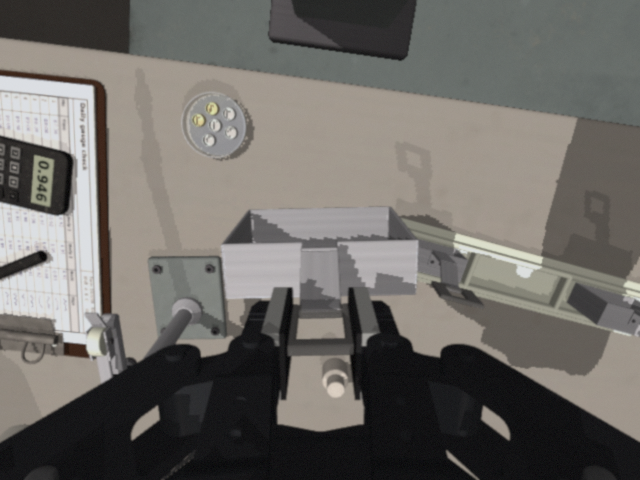

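View pics/w3c.png

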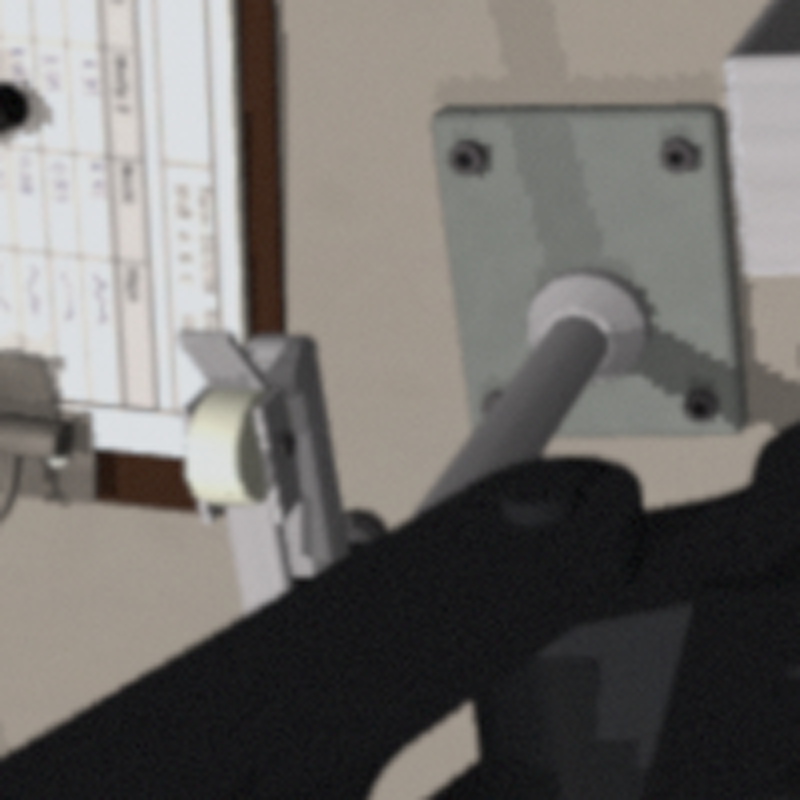

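Run:
```python
from h import *
w=Cam("wrist"); q=lambda u,v,z:w.plane((40+u/4,230+v/4),z)
a,b,c=q(437,113,.008),q(718,107,.008),q(745,425,.008)
print(a,b,c,np.linalg.norm(a-b),np.linalg.norm(b-c))
print("yaw",np.degrees(np.arctan2(-(b-a)[0],(b-a)[1])),np.degrees(np.arctan2((c-b)[1],(c-b)[0])))
print("post foot",q(588,322,.012))
r=q(225,448,.188);print("roller",r)
print("tipL,R",q(250,340,.175),q(312,337,.175))
print("lip",q(183,335,.193),q(225,332,.193))
print("bolts",[q(*p,.009) for p in ((468,157),(680,155),(700,402))])
st=bot.get_obs();
s=Cam("scene");d=Cam("side")
print("roller in scene/side",s.proj(r),d.proj(r))
```

```text
[ 0.51883225 -0.18515685  0.008     ] [ 0.50677166 -0.10868038  0.008     ] [ 0.60259842 -0.09441925  0.008     ] 0.0774216278163345 0.09688213408534305
yaw 8.9619237954922 8.464740861597425
post foot [ 0.57394009 -0.13992113  0.012     ]
roller [ 0.51376234 -0.15132009  0.188     ]
tipL,R [ 0.50007758 -0.15331546  0.175     ] [ 0.49797583 -0.14239237  0.175     ]
lip [ 0.49047482 -0.15528938  0.193     ] [ 0.48896563 -0.14836385  0.193     ]
bolts [array([ 0.53014394, -0.17596682,  0.009     ]), array([ 0.52169773, -0.11790763,  0.009     ]), array([ 0.59639336, -0.1076117 ,  0.009     ])]
roller in scene/side [[179.04433178 322.32640775]] [[335.7729766  132.91154696]]
```

View pics/s3.png

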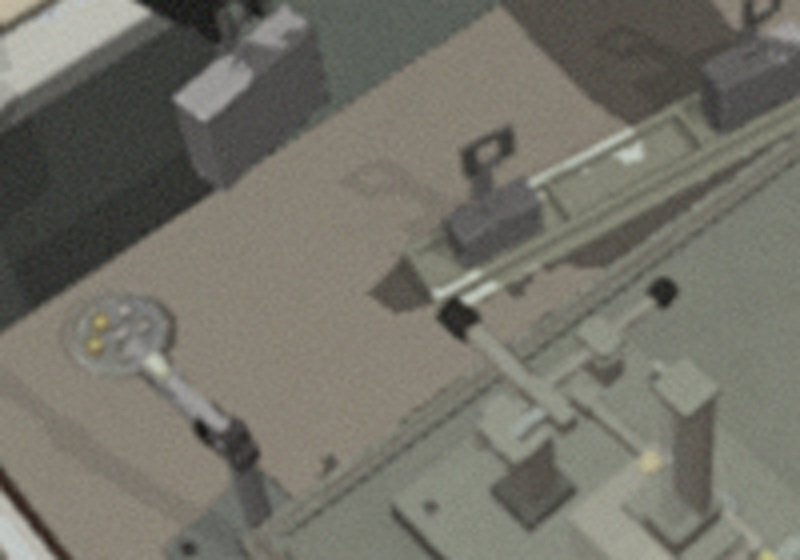

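```bash
cat >> h.py <<'E'
YAW=np.radians(8.7); F=np.array([np.cos(YAW),np.sin(YAW),0]); L=np.array([-np.sin(YAW),np.cos(YAW),0])
POST=np.array([.574,-.1388,0])
def hk(s,lat=0,z=0): return POST+F*s+L*lat+np.array([0,0,z])
def stand(p): d=np.array(p)-POST; return np.round(np.array([d@F,d@L,p[2]])*1000,1)
E
python3 - <<'E'
from h import *
go(hk(-.109,0,.156),goal(YAW))
w=Cam("wrist"); print("dish",w.plane((215,125),.0))
E
```

```text
row [1.15, 5.7, -6.03, -0.0, -0.09, -0.0] dist 209.4 mm rot 0.9
dish [ 0.36901408 -0.12437778  0.        ]
```

```bash
python3 -m handwheel '[[0.3,1,-1.5,0,0,0],[0.6,2.5,-3.4,0,0,0],[0.9,4.2,-5,0,-0.09,0],[1.15,5.3,-6.03,0,-0.09,0],[1.15,5.7,-6.03,0,-0.09,0]]'
python3 - <<'E'
from h import *
o=st(); print(stand(o["eef_pos"]))
w=Cam("wrist"); w.crop("pics/w4c.png",220,260,420,460,4)
d=Cam("side"); d.crop("pics/d4.png",300,110,400,190,8)
E
```

```text
clock: 6.1
eef_pos: [0.4657, -0.1567, 0.154]
tool_rot: [-0.705, -0.051, 0.054, 0.706]
ft_force: [0.5, 0.7, -1.5]
grip_width: 0.0201
t 6.1 eef [ 0.4657 -0.1567  0.154 ] F [ 0.5  0.7 -1.5] w 0.0201 j [-0.32  0.28 -0.16  1.14 -0.   -0.47]
[[ 0.989 -0.003 -0.148]
 [ 0.148  0.001  0.989]
 [-0.003 -1.     0.002]]
[-109.8   -1.3  154. ]
```

View pics/w4c.png

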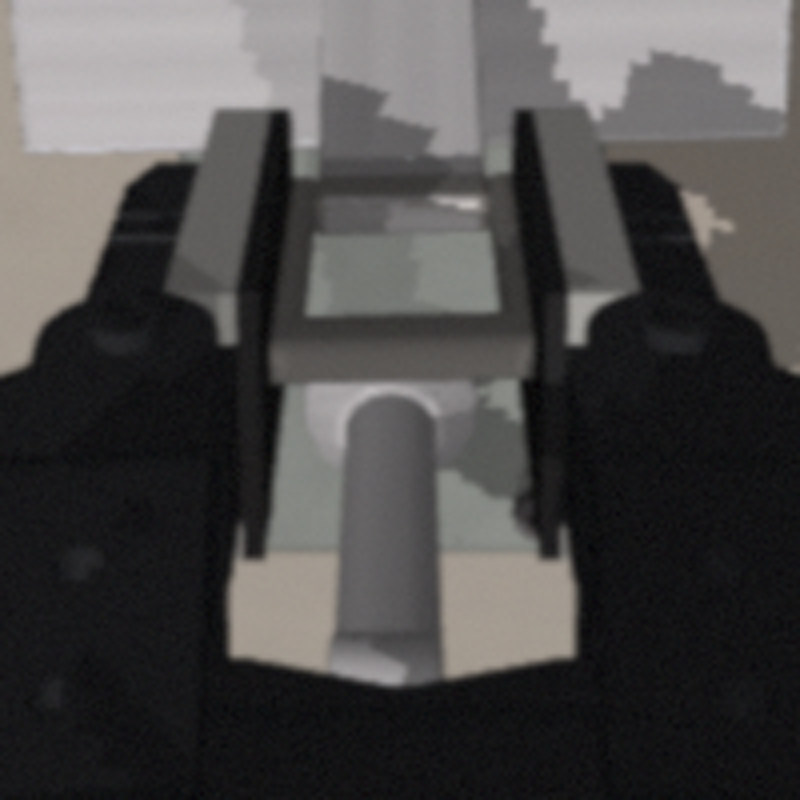

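View pics/d4.png

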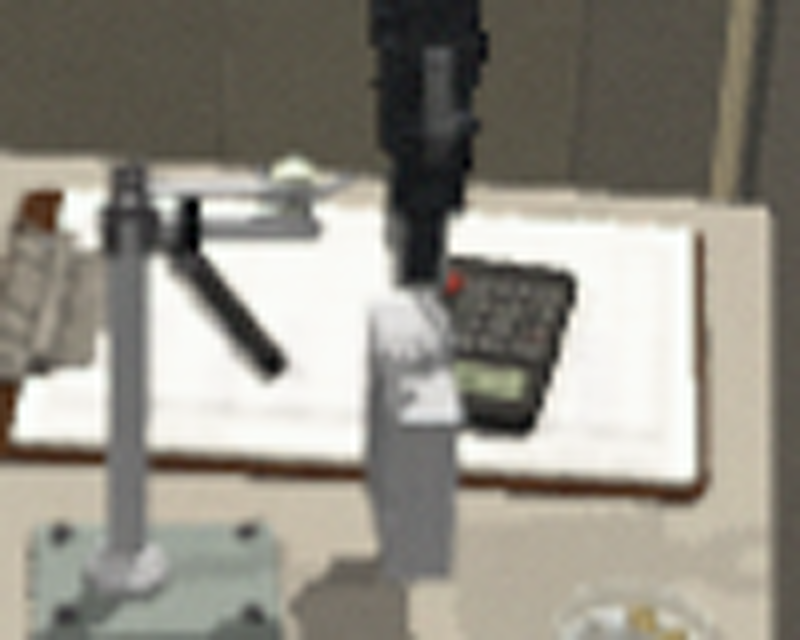

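```bash
sed -i 's/POST=np.array(\[.574,-.1388,0\])/POST=np.array([.5744,-.1417,0])/' h.py
python3 - <<'E'
from h import *
o=st(); print(stand(o["eef_pos"]))
go(hk(-.078,0,.157),goal(YAW))
w=Cam("wrist"); o=st(); print(stand(o["eef_pos"]))
E
```

```text
t 6.2 eef [ 0.4653 -0.1553  0.1549] F [-0.7  0.4 -0.5] w 0.0204 j [-0.32  0.27 -0.16  1.14  0.   -0.47]
[[ 0.989 -0.003 -0.15 ]
 [ 0.15   0.002  0.989]
 [-0.003 -1.     0.002]]
[-109.9    3.1  154.9]
row [1.28, -0.09, -0.12, -0.01, -0.01, -0.02] dist 32.1 mm rot 0.2
t 6.25 eef [ 0.4659 -0.1552  0.1562] F [ 0.6  0.3 -2.3] w 0.0197 j [-0.32  0.27 -0.16  1.14  0.   -0.47]
[[ 0.989 -0.001 -0.151]
 [ 0.151  0.001  0.989]
 [-0.001 -1.     0.001]]
[-109.3    3.1  156.2]
```

Run:
```python
from h import *
w=Cam("wrist"); w.crop("pics/w5c.png",280,300,360,430,7)
o=st(); print(stand(o["eef_pos"]))
```

```text
t 6.3 eef [ 0.4665 -0.1553  0.157 ] F [ 0.  -0.4 -1.3] w 0.0203 j [-0.32  0.27 -0.16  1.14  0.   -0.47]
[[ 0.989  0.001 -0.151]
 [ 0.151  0.     0.989]
 [ 0.001 -1.    -0.   ]]
[-108.7    2.9  157. ]
```

View pics/w5c.png

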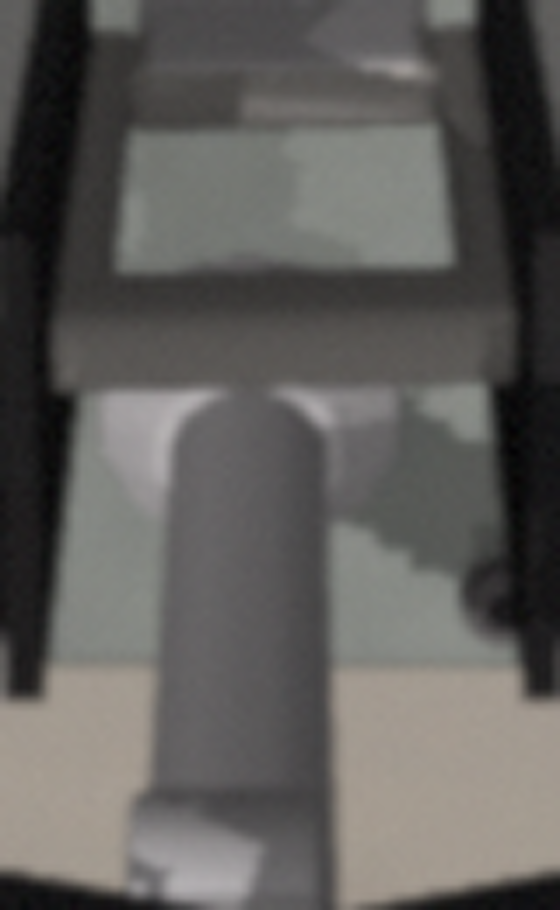

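Run:
```python
from h import *
go(hk(-.079,0,.1565),goal(YAW)); go(hk(-.065,0,.1565),goal(YAW)); go(hk(-.051,0,.1565),goal(YAW))
```

```text
row [1.19, 0.02, -0.11, 0.0, -0.0, 0.0] dist 29.9 mm rot 0.0
row [1.75, 0.02, -0.11, 0.0, -0.0, 0.0] dist 43.8 mm rot 0.0
row [2.31, 0.02, -0.11, 0.0, -0.0, 0.0] dist 57.8 mm rot 0.0
```

```bash
python3 -m handwheel '[[0.4,0.02,-0.11,0,0,0],[0.8,0.02,-0.11,0,0,0],[1.0,0.02,-0.11,0,0,0],[1.1,0.02,-0.11,0,0,0],[1.19,0.02,-0.11,0,0,0]]'
python3 - <<'E'
from h import *
w=Cam("wrist");w.crop("pics/w6c.png",260,280,380,440,5)
o=st(); print(stand(o["eef_pos"]))
d=Cam("side"); d.crop("pics/d6.png",300,110,400,190,8)
E
```

```text
clock: 6.92
eef_pos: [0.4959, -0.1544, 0.1557]
tool_rot: [-0.705, -0.053, 0.053, 0.705]
ft_force: [-0.8, 0.1, -1.4]
grip_width: 0.0204
t 6.975 eef [ 0.4962 -0.1545  0.1557] F [ 0.9  0.2 -1.9] w 0.0205 j [-0.3   0.32 -0.08  1.16  0.   -0.45]
[[ 0.989 -0.    -0.15 ]
 [ 0.15   0.     0.989]
 [-0.    -1.     0.   ]]
[-79.2  -0.8 155.7]
```

View pics/w6c.png

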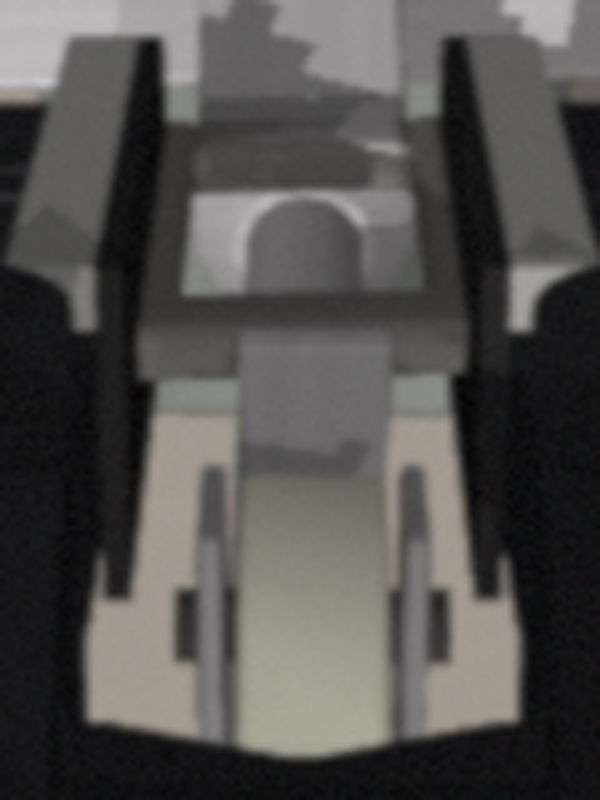

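View pics/d6.png

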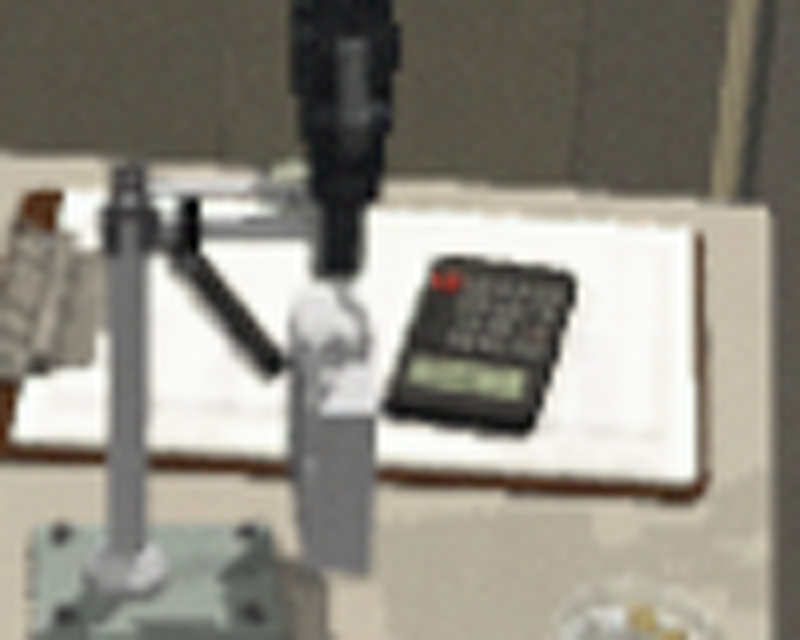

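Run:
```python
from h import *
o=st(); print(stand(o["eef_pos"]))
go(hk(-.065,0,.1565),goal(YAW)); go(hk(-.051,0,.1565),goal(YAW))
w=Cam("wrist");w.crop("pics/w7c.png",260,280,380,440,5)
```

```text
t 7.025 eef [ 0.496  -0.1545  0.1557] F [ 0.6  0.  -1. ] w 0.0204 j [-0.3   0.32 -0.08  1.16 -0.   -0.45]
[[ 0.989 -0.    -0.15 ]
 [ 0.15   0.     0.989]
 [-0.    -1.     0.   ]]
[-79.4  -0.8 155.7]
row [0.58, -0.03, 0.03, -0.0, -0.01, -0.0] dist 14.5 mm rot 0.1
row [1.14, -0.03, 0.03, -0.0, -0.01, -0.0] dist 28.4 mm rot 0.1
```

View pics/w7c.png

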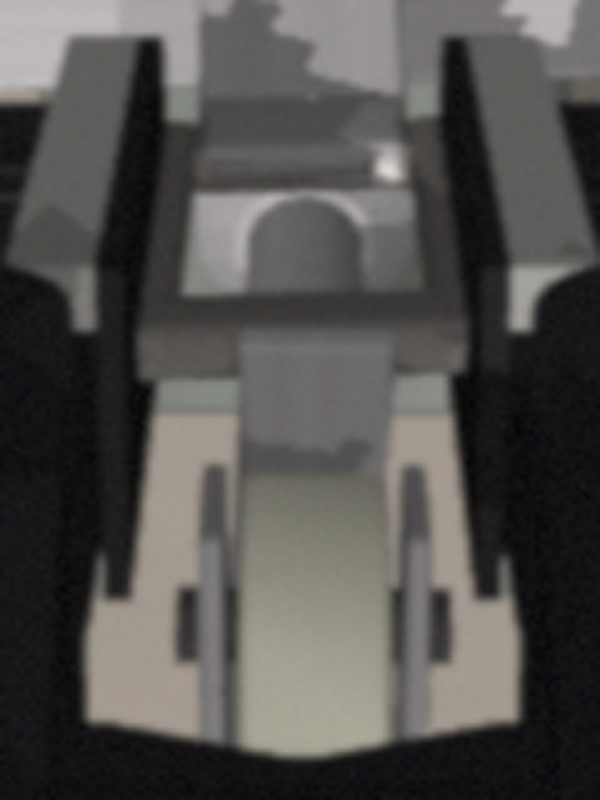

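```bash
python3 -m handwheel '[[0.25,-0.03,0.03,0,0.03,0],[0.5,-0.03,0.03,0,0.05,0],[0.7,-0.03,0.03,0,0.05,0],[0.9,-0.03,0.03,0,0.05,0],[1.1,-0.03,0.03,0,0.05,0]]'
python3 - <<'E'
from h import *
o=st(); print(stand(o["eef_pos"]))
w=Cam("wrist");w.crop("pics/w8c.png",260,280,380,440,5)
d=Cam("side"); d.crop("pics/d8.png",300,110,400,190,8)
o=st(); print(stand(o["eef_pos"]))
E
```

```text
clock: 7.7
eef_pos: [0.5248, -0.1496, 0.1571]
tool_rot: [0.705, 0.051, -0.049, -0.705]
ft_force: [0.8, 0.2, -1.8]
grip_width: 0.0202
t 7.7 eef [ 0.5248 -0.1496  0.1571] F [ 0.8  0.2 -1.8] w 0.0202 j [-0.28  0.37 -0.01  1.19  0.   -0.42]
[[ 0.99   0.003 -0.141]
 [ 0.141  0.     0.99 ]
 [ 0.003 -1.    -0.   ]]
[-50.2  -0.3 157.1]
t 7.8 eef [ 0.5242 -0.1496  0.1572] F [-0.  -0.1 -2.1] w 0.0206 j [-0.28  0.37 -0.01  1.19  0.   -0.42]
[[ 0.99   0.002 -0.141]
 [ 0.141 -0.     0.99 ]
 [ 0.002 -1.    -0.001]]
[-50.8  -0.2 157.2]
```

View pics/w8c.png

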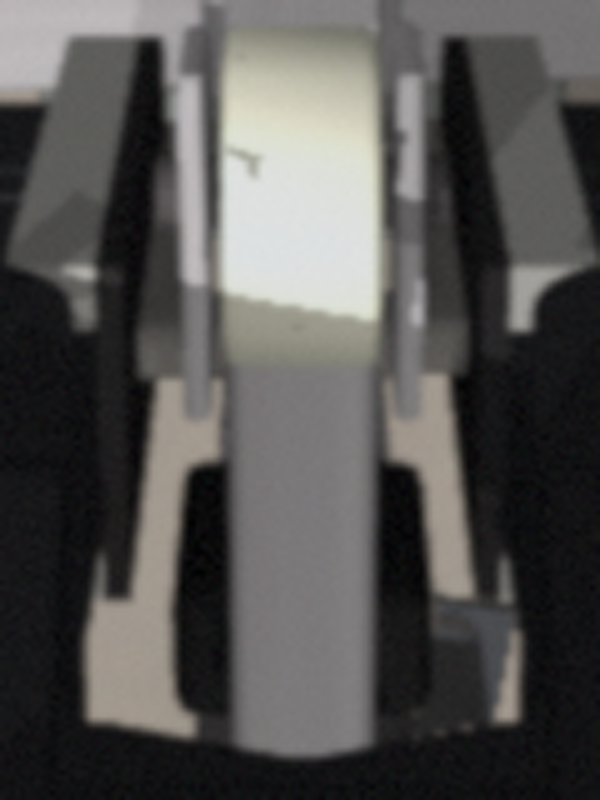

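View pics/d8.png

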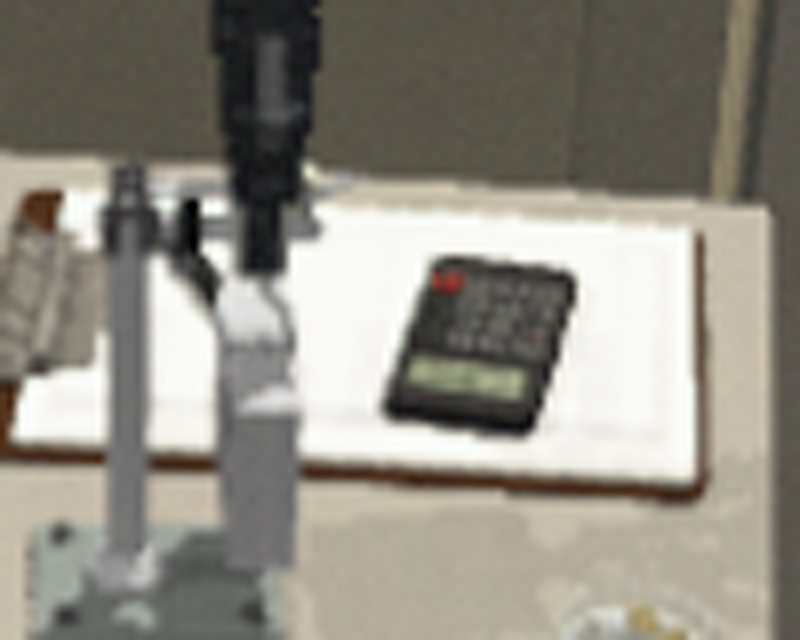

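Run:
```python
from h import *
w=Cam("wrist"); p=w.plane((260+205/5,280+467/5),.180); print("stop",stand(p)); p=w.plane((260+205/5,280+708/5),.180); print("stop back",stand(p))
# bar top far edge / near edge
print("bar top near", stand(w.plane((260+165/5,280+325/5),.157+.0234+.005)), "far",stand(w.plane((260+165/5,280+375/5),.157+.0284)))
o=st(); print(stand(o["eef_pos"]))
```

```text
stop [-39.6  -6.4 180. ]
stop back [-20.6  -6.8 180. ]
bar top near [-53.3  -8.3 185.4] far [-49.8  -8.4 185.4]
t 7.85 eef [ 0.5237 -0.1496  0.1571] F [ 0.6  0.1 -1.6] w 0.0201 j [-0.28  0.37 -0.01  1.19  0.   -0.42]
[[ 0.99   0.001 -0.141]
 [ 0.141 -0.     0.99 ]
 [ 0.001 -1.    -0.   ]]
[-5.130e+01 -1.000e-01  1.571e+02]
```

```bash
python3 -m handwheel '[[0,0.06,0,0,0,0],[0,0.12,0,0,0,0],[0.04,0.18,0,0,0,0],[0.1,0.2,0,0,0,0],[0.16,0.2,0,0,0,0]]'
python3 - <<'E'
from h import *
o=st(); print(stand(o["eef_pos"]))
E
```

```text
clock: 8.48
eef_pos: [0.5271, -0.1492, 0.1516]
tool_rot: [0.705, 0.05, -0.05, -0.705]
ft_force: [-0.1, 1.0, -1.1]
grip_width: 0.0205
t 8.475 eef [ 0.5271 -0.1492  0.1516] F [-0.1  1.  -1.1] w 0.0205 j [-0.28  0.38 -0.01  1.18  0.   -0.42]
[[ 0.99   0.    -0.141]
 [ 0.141 -0.     0.99 ]
 [ 0.    -1.    -0.   ]]
[-47.9  -0.2 151.6]
```

```bash
python3 -m handwheel '[[0.04,0.01,0,0,0,0],[0.08,0.01,0,0,0,0],[0.12,0.01,0,0,0,0],[0.16,0.01,0,0,0,0],[0.18,0.01,0,0,0,0]]'
python3 - <<'E'
from h import *
o=st(); print(stand(o["eef_pos"]))
E
```

```text
clock: 9.1
eef_pos: [0.5314, -0.1486, 0.1515]
tool_rot: [0.705, 0.05, -0.05, -0.705]
ft_force: [-3.4, -1.3, 3.1]
grip_width: 0.02
t 9.1 eef [ 0.5314 -0.1486  0.1515] F [-3.4 -1.3  3.1] w 0.02 j [-0.27  0.39 -0.    1.18 -0.   -0.41]
[[ 0.99  -0.    -0.141]
 [ 0.141 -0.     0.99 ]
 [-0.    -1.    -0.   ]]
[-43.5  -0.3 151.5]
```

```bash
python3 -m handwheel '[[0.02,-0.01,0,0,0,0],[0.04,-0.02,0,0,0,0],[0.06,-0.02,0,0,0,0],[0.07,-0.02,0,0,0,0],[0.08,-0.02,0,0,0,0]]'
python3 - <<'E'
from h import *
o=st(); print(stand(o["eef_pos"]))
w=Cam("wrist");w.crop("pics/w9c.png",260,280,380,440,5)
o=st(); print(stand(o["eef_pos"]))
E
```

```text
clock: 9.72
eef_pos: [0.5335, -0.1481, 0.1516]
tool_rot: [-0.705, -0.05, 0.05, 0.705]
ft_force: [-1.1, 0.6, -1.7]
grip_width: 0.0203
t 9.725 eef [ 0.5335 -0.1481  0.1516] F [-1.1  0.6 -1.7] w 0.0203 j [-0.27  0.39  0.    1.18  0.   -0.41]
[[ 0.99  -0.    -0.141]
 [ 0.141  0.     0.99 ]
 [-0.    -1.     0.   ]]
[-4.140e+01 -1.000e-01  1.516e+02]
t 9.775 eef [ 0.5336 -0.1481  0.1516] F [-0.   0.2  0.2] w 0.0202 j [-0.27  0.39  0.    1.18  0.   -0.41]
[[ 0.99   0.    -0.141]
 [ 0.141  0.     0.99 ]
 [ 0.    -1.     0.   ]]
[-41.3  -0.2 151.6]
```

View pics/w9c.png

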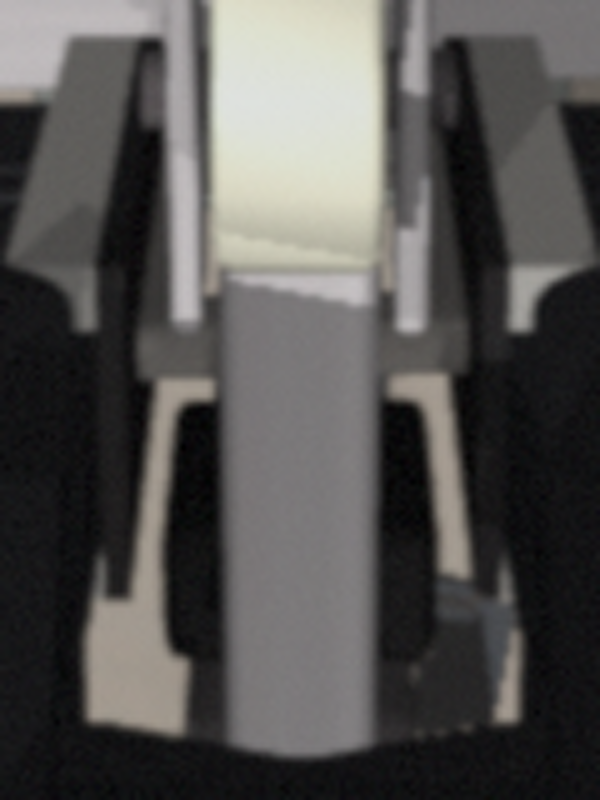

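```bash
python3 -m handwheel '[[0.03,0.01,0,0,0,0],[0.06,0.01,0,0,0,0],[0.08,0.01,0,0,0,0],[0.1,0.01,0,0,0,0],[0.1,0.01,0,0,0,0]]'
python3 - <<'E'
from h import *
o=st(); print(stand(o["eef_pos"]))
E
```

```text
clock: 10.4
eef_pos: [0.536, -0.1479, 0.1516]
tool_rot: [0.705, 0.05, -0.05, -0.705]
ft_force: [-1.0, -0.1, 0.7]
grip_width: 0.0201
t 10.4 eef [ 0.536  -0.1479  0.1516] F [-1.  -0.1  0.7] w 0.0201 j [-0.27  0.4   0.01  1.19  0.   -0.41]
[[ 0.99   0.    -0.141]
 [ 0.141 -0.     0.99 ]
 [ 0.    -1.    -0.   ]]
[-38.9  -0.3 151.6]
```

```bash
python3 -m handwheel '[[0.02,0,0,0,0,0],[0.04,0,0,0,0,0],[0.06,0,0,0,0,0],[0.06,0,0,0,0,0],[0.06,0,0,0,0,0]]'
python3 - <<'E'
from h import *
o=st(); print(stand(o["eef_pos"]))
w=Cam("wrist");w.crop("pics/w10c.png",260,280,380,440,5)
E
```

```text
clock: 11.02
eef_pos: [0.5375, -0.1477, 0.1516]
tool_rot: [0.705, 0.05, -0.05, -0.705]
ft_force: [-1.6, -0.5, 0.7]
grip_width: 0.0206
t 11.025 eef [ 0.5375 -0.1477  0.1516] F [-1.6 -0.5  0.7] w 0.0206 j [-0.27  0.4   0.02  1.19 -0.   -0.41]
[[ 0.99   0.    -0.141]
 [ 0.141 -0.     0.99 ]
 [ 0.    -1.    -0.   ]]
[-37.4  -0.3 151.6]
```

View pics/w10c.png

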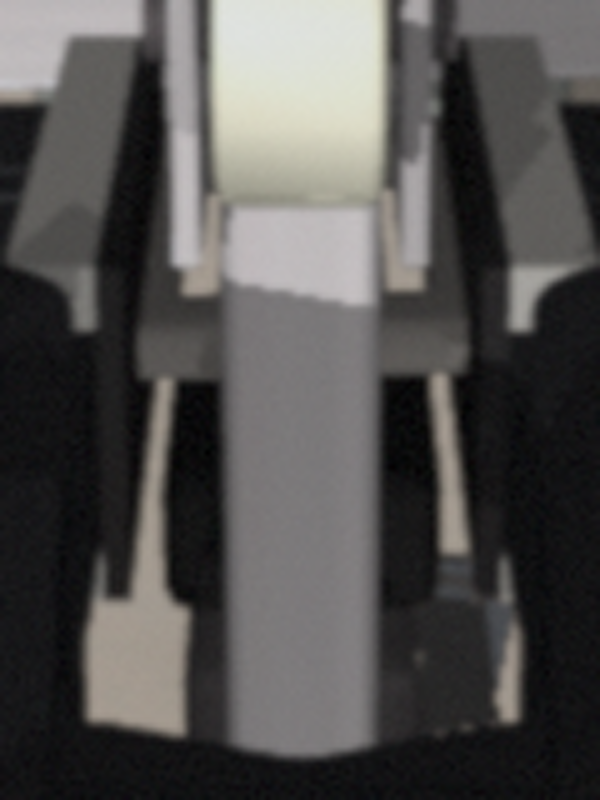

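Run:
```python
from h import *
w=Cam("wrist"); o=bot.get_obs(); print(stand(o["eef_pos"]),o["ft_force"])
print("stop back",stand(w.plane((260+205/5,280+603/5),.180)),"bar far top",stand(w.plane((260+160/5,280+376/5),.180)),"near",stand(w.plane((260+160/5,280+328/5),.180)))
```

```text
[-37.4  -0.3 151.6] [-1.93634107 -0.328434    0.71365227]
stop back [-19.9  -6.4 180. ] bar far top [-36.4  -8.8 180. ] near [-39.7  -8.7 180. ]
```

Run:
```python
from h import *
z=np.load("cam.npz"); K=Cam("wrist").K
o=bot.get_obs(); R=Rn.from_quat(o["tool_rot"]).as_matrix()
def f(row,P,zz,col=301):
    ray=R@z["R"].T@np.array([(col-K[0,2])/K[0,0],(row-K[1,2])/K[1,1],1]); c=np.array(P)-R@z["R"].T@z["t"]
    c=np.array(P)+R@(-z["R"].T@z["t"]); return stand(c+ray*(zz-c[2])/ray[2])
print(f(280+467/5,[.5240,-.1496,.1571],.163), f(280+400/5,[.5336,-.1481,.1516],.163), f(280+658/5,[.5336,-.1481,.1516],.18))
```

```text
[-28.7  -7.4 163. ] [-28.1  -7.  163. ] [-20.   -6.4 180. ]
```

```bash
python3 -m handwheel '[[0.04,0,0,0,0,0],[0.08,0,0,0,0,0],[0.12,0,0,0,0,0],[0.15,0,0,0,0,0],[0.18,0,0,0,0,0]]'
python3 - <<'E'
from h import *
o=st(); print(stand(o["eef_pos"]))
E
```

```text
clock: 11.8
eef_pos: [0.5419, -0.147, 0.1516]
tool_rot: [-0.705, -0.05, 0.05, 0.705]
ft_force: [-1.8, -0.3, 1.4]
grip_width: 0.0203
t 11.8 eef [ 0.5419 -0.147   0.1516] F [-1.8 -0.3  1.4] w 0.0203 j [-0.26  0.41  0.03  1.19 -0.   -0.41]
[[ 0.99  -0.    -0.141]
 [ 0.141  0.     0.99 ]
 [-0.    -1.     0.   ]]
[-32.9  -0.3 151.6]
```

```bash
python3 -m handwheel '[[0.02,0,0,0,0,0],[0.04,0,0,0,0,0],[0.06,0,0,0,0,0],[0.08,0,0,0,0,0],[0.08,0,0,0,0,0]]'
python3 - <<'E'
from h import *
o=st(); print(stand(o["eef_pos"]))
E
```

```text
clock: 12.42
eef_pos: [0.5439, -0.1467, 0.1516]
tool_rot: [0.705, 0.05, -0.05, -0.705]
ft_force: [-1.7, 0.2, 2.0]
grip_width: 0.0203
t 12.425 eef [ 0.5439 -0.1467  0.1516] F [-1.7  0.2  2. ] w 0.0203 j [-0.26  0.41  0.03  1.19  0.   -0.4 ]
[[ 0.99   0.    -0.141]
 [ 0.141 -0.     0.99 ]
 [ 0.    -1.    -0.   ]]
[-30.9  -0.4 151.6]
```

```bash
python3 -m handwheel '[[0.02,0,0,0,0,0],[0.03,0,0,0,0,0],[0.04,0,0,0,0,0],[0.05,0,0,0,0,0],[0.06,0,0,0,0,0]]'
python3 - <<'E'
from h import *
o=st(); print(stand(o["eef_pos"]))
E
```

```text
clock: 13.05
eef_pos: [0.5444, -0.1466, 0.1515]
tool_rot: [0.705, 0.049, -0.05, -0.705]
ft_force: [-5.6, -0.7, 3.7]
grip_width: 0.0201
t 13.05 eef [ 0.5444 -0.1466  0.1515] F [-5.6 -0.7  3.7] w 0.0201 j [-0.26  0.41  0.04  1.2  -0.   -0.4 ]
[[ 0.99  -0.002 -0.141]
 [ 0.141 -0.     0.99 ]
 [-0.002 -1.     0.   ]]
[-30.4  -0.3 151.5]
```

```bash
python3 -m handwheel '[[0,0,0,0,0,0],[0,0,0,0,0,0],[0,0,0,0,0,0],[0,-0.5,0,0,0,0],[0,-2,0,0,0,0]]' 1
python3 - <<'E'
from h import *
o=st(); print(stand(o["eef_pos"]))
w=Cam("wrist"); cv2.imwrite("pics/w11.png",w.bgr)
s=Cam("side");s.crop("pics/d11.png",300,110,400,190,8)
E
```

```text
clock: 13.68
eef_pos: [0.5441, -0.1461, 0.2007]
tool_rot: [-0.705, -0.049, 0.051, 0.706]
ft_force: [1.1, 0.2, 0.0]
grip_width: 0.0854
t 13.675 eef [ 0.5441 -0.1461  0.2007] F [1.1 0.2 0. ] w 0.0854 j [-0.26  0.38  0.12  1.32  0.   -0.4 ]
[[ 0.99  -0.004 -0.141]
 [ 0.141  0.001  0.99 ]
 [-0.004 -1.     0.002]]
[-30.6   0.3 200.7]
```

View pics/w11.png

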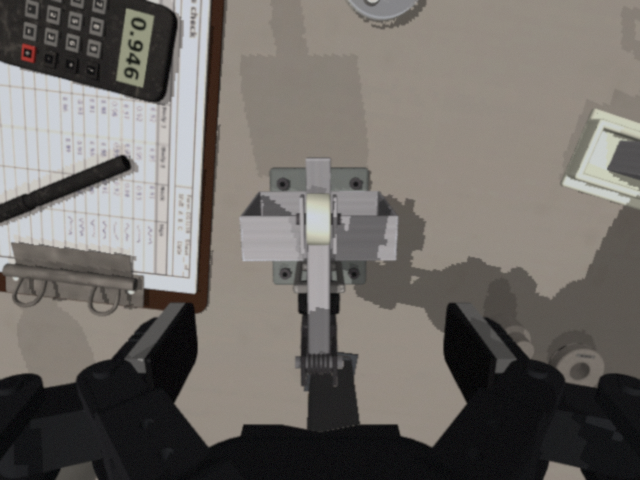

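View pics/d11.png

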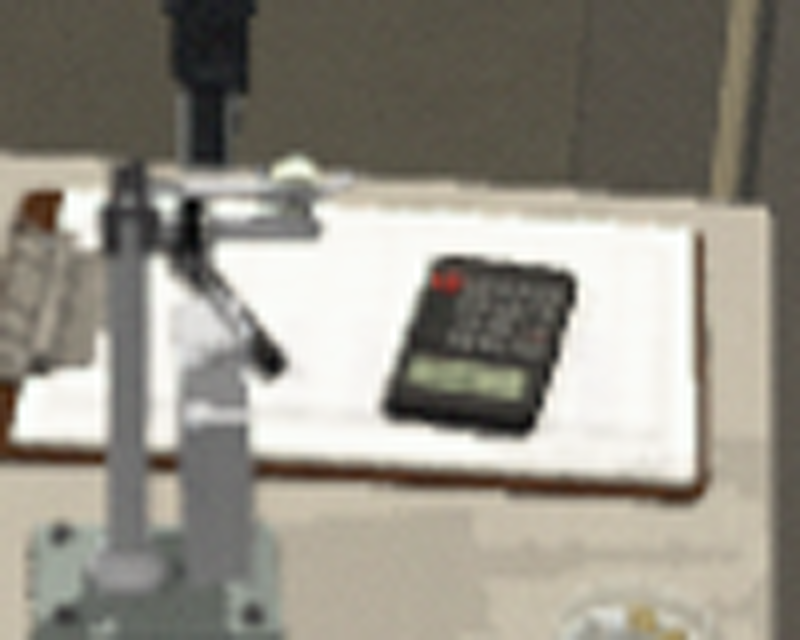

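```bash
python3 - <<'E'
from h import *
go([.5045,.3218,.20],goal(np.radians(-8.8)))
E
python3 -m handwheel '[[-0.2,-2,0,0,0,0],[-0.5,-3,1.5,0,0.3,0],[-0.8,-3,4,0,0.8,0],[-1.2,-3,6.4,0,1.2,0],[-1.8,-3,8.8,0,1.75,0]]';python3 - <<'E'
from h import *
o=st()
go([.5045,.3218,.20],goal(np.radians(-8.8)));go([.5045,.3218,.109],goal(np.radians(-8.8)))
E
```

```text
row [0.91, 0.22, 18.82, 0.01, 1.69, 0.05] dist 471.1 mm rot 16.9
clock: 14.4
eef_pos: [0.4695, 0.0667, 0.2772]
tool_rot: [-0.704, 0.059, -0.06, 0.705]
ft_force: [1.0, 0.9, 0.3]
grip_width: 0.0856
t 14.4 eef [0.4695 0.0667 0.2772] F [1.  0.9 0.3] w 0.0856 j [0.14 0.17 0.04 1.43 0.   0.31]
[[ 0.986  0.002  0.167]
 [-0.167  0.001  0.986]
 [ 0.002 -1.     0.001]]
row [-0.33, 3.1, 10.29, -0.01, -0.08, 0.01] dist 268.8 mm rot 0.8
row [-0.33, 6.74, 10.29, -0.01, -0.08, 0.01] dist 307.6 mm rot 0.8
```

```bash
python3 -m handwheel '[[-0.1,0,2.4,0,-0.05,0],[-0.2,0.6,4.8,0,-0.08,0],[-0.33,1.6,7.2,0,-0.08,0],[-0.33,2.6,9.5,0,-0.08,0],[-0.33,3.1,10.29,0,-0.08,0]]';python3 - <<'E'
from h import *
w=Cam("wrist"); cv2.imwrite("pics/w12.png",w.bgr)
o=st()
go([.5045,.3218,.109],goal(np.radians(-8.8)))
E
```

```text
clock: 15.02
eef_pos: [0.5031, 0.3229, 0.1974]
tool_rot: [0.705, -0.052, 0.051, -0.705]
ft_force: [-0.9, 0.2, 0.3]
grip_width: 0.0854
t 15.075 eef [0.5027 0.3239 0.1956] F [ 1.   2.  -0.4] w 0.0852 j [0.57 0.45 0.22 1.34 0.   0.72]
[[ 0.989 -0.003  0.145]
 [-0.145 -0.     0.989]
 [-0.003 -1.    -0.001]]
row [0.09, 3.47, -0.07, 0.0, 0.04, -0.02] dist 86.7 mm rot 0.5
```

View pics/w12.png

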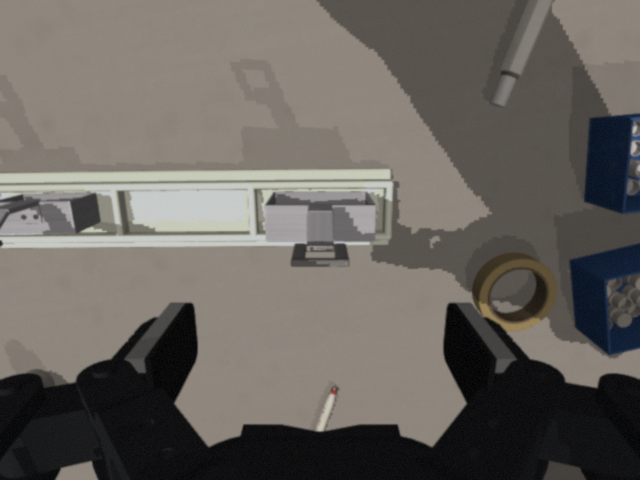

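```bash
python3 - <<'E'
from h import *
w=Cam("wrist"); print([w.plane(p,.139).round(4) for p in ((292,263.5),(350,263.5),(321,263.5))])
E
python3 -m handwheel '[[0.05,1,-0.05,0,0.04,0],[0.09,2.2,-0.07,0,0.04,0],[0.09,3.1,-0.07,0,0.04,0],[0.09,3.4,-0.07,0,0.04,0],[0.09,3.47,-0.07,0,0.04,0]]'
python3 -m handwheel '[[0,0,0,0,0,0],[0,0,0,0,0,0],[0,0,0,0,0,0],[0,0,0,0,0,0],[0,0,0,0,0,0]]' -1
python3 - <<'E'
from h import *
w=Cam("wrist"); w.crop("pics/w13.png",220,200,420,400,4); o=st()
E
```

```text
[array([0.5015, 0.3099, 0.139 ]), array([0.5058, 0.3388, 0.139 ]), array([0.5037, 0.3244, 0.139 ])]
clock: 15.75
eef_pos: [0.5062, 0.3172, 0.1132]
tool_rot: [-0.705, 0.056, -0.056, 0.705]
ft_force: [-0.1, -0.5, -1.1]
grip_width: 0.085
clock: 16.38
eef_pos: [0.5061, 0.3186, 0.113]
tool_rot: [-0.705, 0.055, -0.056, 0.705]
ft_force: [0.6, 0.8, 3.2]
grip_width: 0.0285
t 16.425 eef [0.5061 0.3186 0.113 ] F [0.7 0.8 4. ] w 0.0286 j [0.56 0.5  0.08 1.14 0.   0.72]
[[ 0.988  0.001  0.156]
 [-0.156  0.001  0.988]
 [ 0.001 -1.     0.001]]
```

View pics/w13.png

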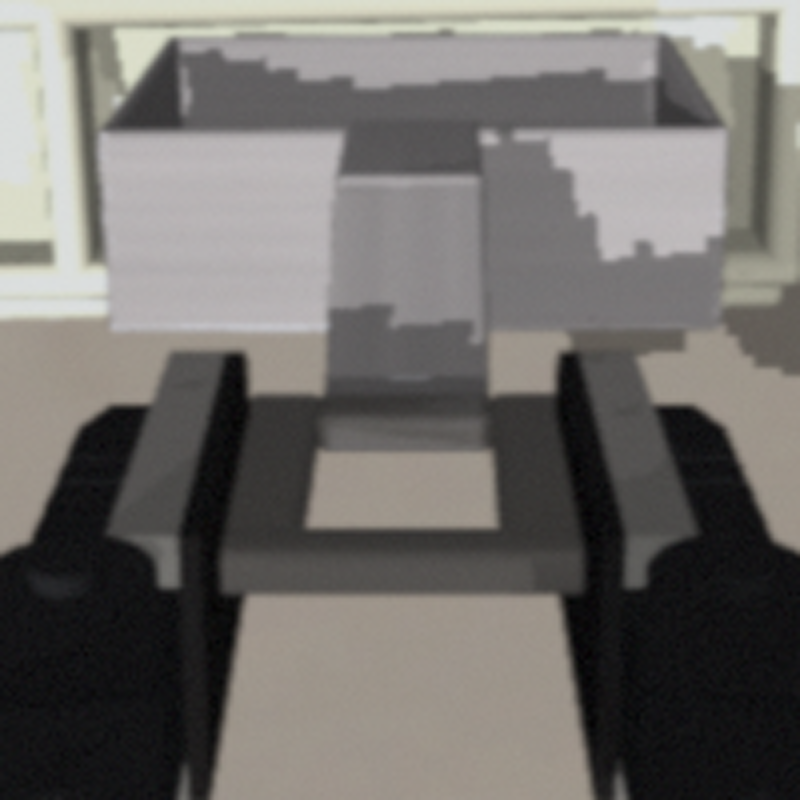

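Run:
```python
from h import *
w=Cam("wrist"); o=bot.get_obs(); R=Rn.from_quat(o["tool_rot"]).as_matrix()
for r in (560,592): print((R.T@(w.plane((220+402/4,200+r/4),.139)-o["eef_pos"])).round(4))
go([.5061,.3186,.285],goal(np.radians(-8.8)))
```

```text
[-0.0029 -0.026   0.0002]
[-0.     -0.026   0.0002]
row [0.01, -6.88, 0.01, -0.01, -0.02, 0.01] dist 172.0 mm rot 0.2
```

```bash
python3 -m handwheel '[[0,-1,0,0,0,0],[0,-3,0,0,0,0],[-0.2,-5.2,-0.8,0,-0.3,0],[-0.6,-6.9,-2.4,0,-0.7,0],[-1,-7,-4.8,0,-1.2,0]]'
python3 - <<'E'
from h import *
o=st()
go(hk(-.111,0.0005,.159),goal(YAW))
E
```

```text
clock: 17.1
eef_pos: [0.4634, 0.2036, 0.2902]
tool_rot: [-0.706, -0.022, 0.018, 0.707]
ft_force: [0.5, -0.8, -2.2]
grip_width: 0.0284
t 17.1 eef [0.4634 0.2036 0.2902] F [ 0.5 -0.8 -2.2] w 0.0284 j [ 0.41  0.23  0.14  1.48 -0.    0.36]
[[ 0.998  0.006 -0.057]
 [ 0.057  0.002  0.998]
 [ 0.006 -1.     0.002]]
row [-0.81, 5.22, -14.45, -0.01, -0.54, 0.03] dist 384.6 mm rot 5.4
```

```bash
python3 -m handwheel '[[-0.1,0,-2,0,-0.2,0],[-0.3,0,-4.5,0,-0.4,0],[-0.5,0,-7,0,-0.5,0],[-0.7,0.5,-9.5,0,-0.5,0],[-0.8,2,-12,0,-0.5,0]]'
python3 - <<'E'
from h import *
o=st()
go(hk(-.111,0.0005,.159),goal(YAW-.009))
E
```

```text
clock: 17.73
eef_pos: [0.4579, -0.0891, 0.2438]
tool_rot: [0.706, 0.05, -0.048, -0.705]
ft_force: [1.4, 0.5, -2.3]
grip_width: 0.0284
t 17.725 eef [ 0.4579 -0.0891  0.2438] F [ 1.4  0.5 -2.3] w 0.0284 j [-0.19  0.17 -0.06  1.35 -0.   -0.33]
[[ 0.99   0.003 -0.138]
 [ 0.138 -0.001  0.99 ]
 [ 0.002 -1.    -0.001]]
row [-0.12, 3.4, -2.76, 0.01, -0.02, 0.01] dist 109.4 mm rot 0.3
```

```bash
python3 -m handwheel '[[-0.12,1,-1.4,0,0,0],[-0.12,2.2,-2.4,0,0,0],[-0.12,3.1,-2.76,0,0,0],[-0.12,3.4,-2.76,0,0,0],[-0.12,3.4,-2.76,0,0,0]]'
python3 - <<'E'
from h import *
d=Cam("side"); d.crop("pics/d14.png",300,110,400,190,8)
w=Cam("wrist"); w.crop("pics/w14.png",260,280,380,440,5)
o=st(); print(stand(o["eef_pos"]))
go(hk(-.079,0.0005,.1585),goal(YAW-.009))
E
```

```text
clock: 18.35
eef_pos: [0.4637, -0.155, 0.1579]
tool_rot: [-0.705, -0.049, 0.05, 0.706]
ft_force: [0.2, 0.3, -1.7]
grip_width: 0.0284
t 18.45 eef [ 0.4649 -0.1551  0.1593] F [ 0.2 -1.  -0.7] w 0.0281 j [-0.32  0.26 -0.16  1.15  0.   -0.46]
[[ 0.99   0.001 -0.14 ]
 [ 0.14  -0.     0.99 ]
 [ 0.001 -1.    -0.   ]]
[-110.3    3.3  159.3]
row [1.25, 0.03, -0.1, 0.0, -0.01, 0.01] dist 31.4 mm rot 0.1
```

View pics/w14.png

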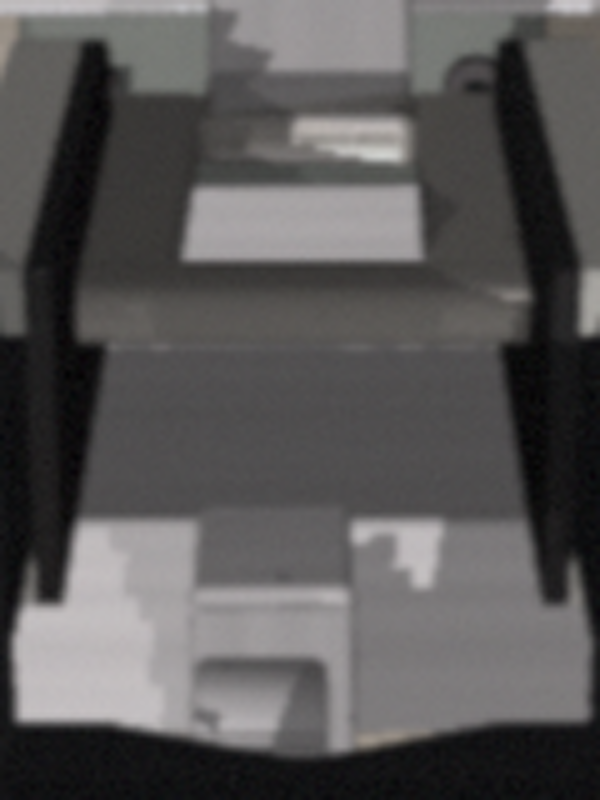

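View pics/d14.png

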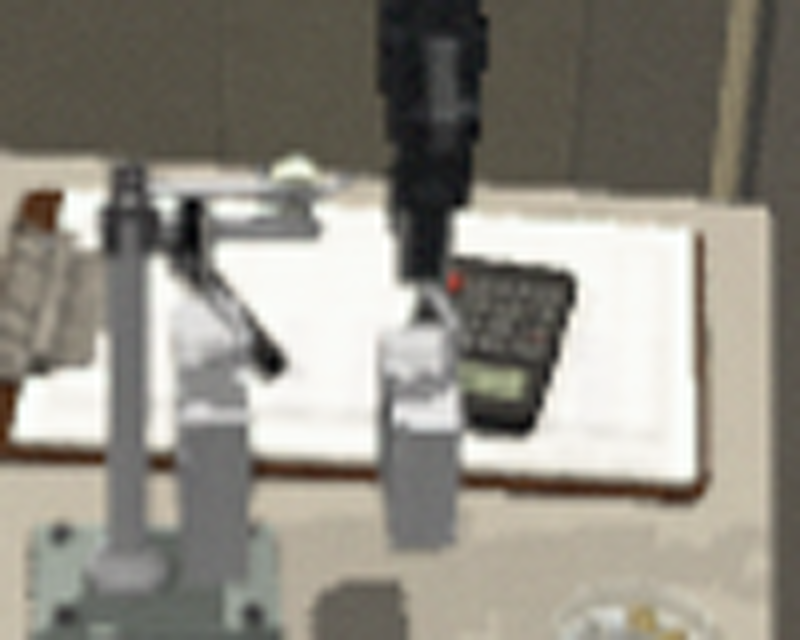

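```bash
python3 -m handwheel '[[0.4,0.02,-0.1,0,0,0],[0.8,0.02,-0.12,0,0,0],[1.0,0.02,-0.12,0,0,0],[1.15,0.02,-0.12,0,0,0],[1.25,0.02,-0.12,0,0,0]]'
python3 - <<'E'
from h import *
w=Cam("wrist"); w=Cam("wrist"); w.crop("pics/w15.png",260,280,380,440,5)
o=st(); print(stand(o["eef_pos"]))
go(hk(-.05,-.0002,.1585),goal(YAW-.009))
E
```

```text
clock: 19.08
eef_pos: [0.4959, -0.154, 0.1578]
tool_rot: [-0.705, -0.049, 0.05, 0.705]
ft_force: [0.4, -0.8, -2.1]
grip_width: 0.0284
t 19.175 eef [ 0.4959 -0.154   0.1579] F [ 0.1 -0.4 -2.7] w 0.0282 j [-0.3   0.32 -0.08  1.17  0.   -0.44]
[[ 0.99  -0.    -0.139]
 [ 0.139  0.     0.99 ]
 [-0.    -1.     0.   ]]
[-79.5  -0.3 157.9]
row [1.18, -0.03, 0.02, -0.0, -0.02, -0.0] dist 29.5 mm rot 0.2
```

View pics/w15.png

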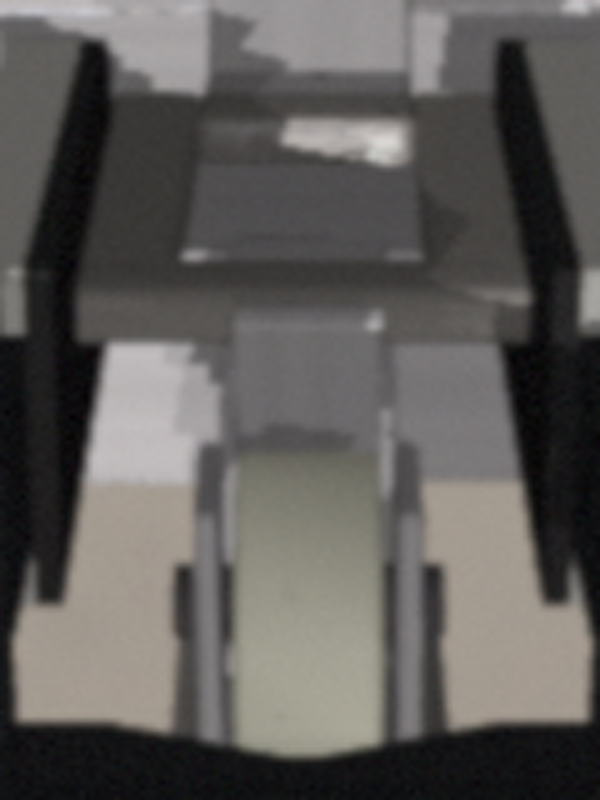

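```bash
python3 -m handwheel '[[0.25,-0.02,0.02,0,0,0],[0.5,-0.02,0.02,0,0,0],[0.75,-0.02,0.02,0,0,0],[0.97,-0.02,0.02,0,0,0],[1.16,-0.02,0.02,0,0,0]]'
python3 - <<'E'
from h import *
w=Cam("wrist"); w=Cam("wrist"); w.crop("pics/w16.png",260,280,380,440,5)
o=st(); print(stand(o["eef_pos"]))
E
```

```text
clock: 19.8
eef_pos: [0.5262, -0.1495, 0.159]
tool_rot: [0.705, 0.051, -0.048, -0.705]
ft_force: [0.0, -0.1, -1.2]
grip_width: 0.0279
t 19.9 eef [ 0.5256 -0.1496  0.1591] F [ 0.4  0.6 -1.4] w 0.028 j [-0.28  0.37 -0.01  1.19 -0.   -0.42]
[[ 0.99   0.002 -0.14 ]
 [ 0.14  -0.001  0.99 ]
 [ 0.002 -1.    -0.001]]
[-49.4  -0.4 159.1]
```

View pics/w16.png

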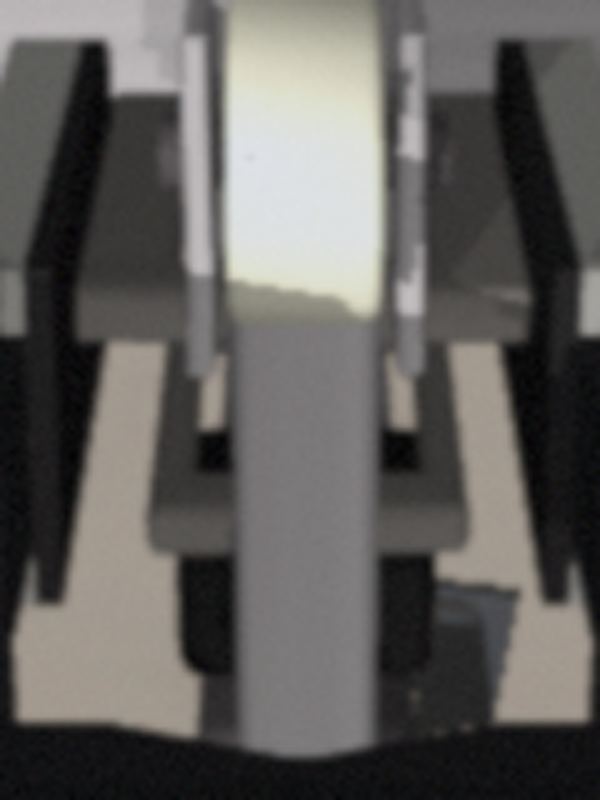

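```bash
python3 -m handwheel '[[0,0.06,0,0,0,0],[0.04,0.12,0,0,0,0],[0.08,0.17,0,0,0,0],[0.14,0.2,0,0,0,0],[0.2,0.2,0,0,0,0]]'
python3 - <<'E'
from h import *
o=st(); print(stand(o["eef_pos"]))
E
```

```text
clock: 20.52
eef_pos: [0.5293, -0.1489, 0.1534]
tool_rot: [-0.705, -0.049, 0.049, 0.705]
ft_force: [0.0, -0.3, -1.5]
grip_width: 0.0281
t 20.525 eef [ 0.5293 -0.1489  0.1534] F [ 0.  -0.3 -1.5] w 0.0281 j [-0.27  0.38 -0.    1.19 -0.   -0.41]
[[ 0.99  -0.    -0.139]
 [ 0.139  0.     0.99 ]
 [-0.    -1.     0.   ]]
[-45.6  -0.3 153.4]
```

```bash
python3 -m handwheel '[[0.06,0.01,0,0,0,0],[0.12,0.02,0,0,0,0],[0.18,0.03,0,0,0,0],[0.24,0.03,0,0,0,0],[0.3,0.03,0,0,0,0]]'
python3 - <<'E'
from h import *
o=st(); print(stand(o["eef_pos"]))
w=Cam("wrist"); w.crop("pics/w17.png",260,280,380,440,5)
E
```

```text
clock: 21.15
eef_pos: [0.5369, -0.148, 0.1532]
tool_rot: [0.706, 0.049, -0.049, -0.705]
ft_force: [-3.6, -0.1, 4.2]
grip_width: 0.0283
t 21.15 eef [ 0.5369 -0.148   0.1532] F [-3.6 -0.1  4.2] w 0.0283 j [-0.27  0.4   0.02  1.19 -0.   -0.41]
[[ 0.99   0.    -0.139]
 [ 0.139 -0.     0.99 ]
 [ 0.    -1.    -0.001]]
[-38.   -0.6 153.2]
```

View pics/w17.png

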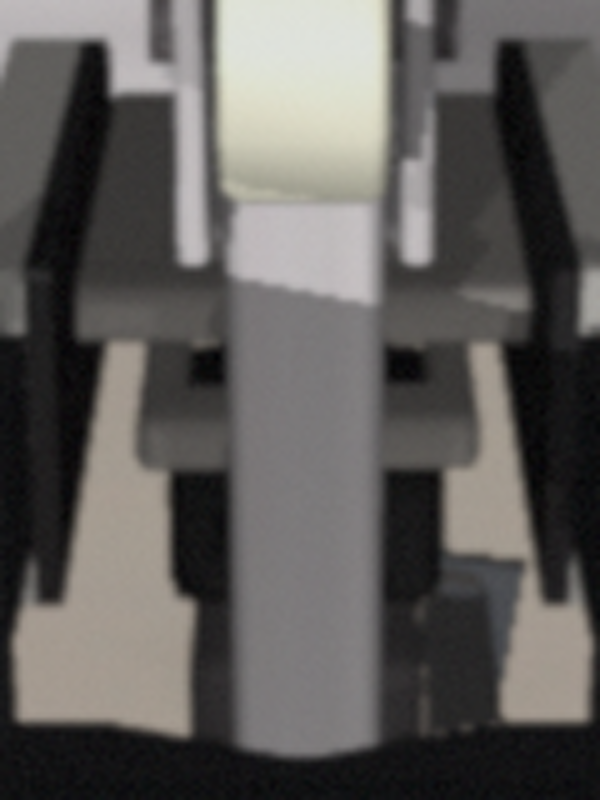

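```bash
python3 -m handwheel '[[0.04,-0.01,0,0,0,0],[0.08,-0.01,0,0,0,0],[0.12,-0.01,0,0,0,0],[0.15,-0.01,0,0,0,0],[0.17,-0.01,0,0,0,0]]'
python3 - <<'E'
from h import *
o=st(); print(stand(o["eef_pos"]))
E
```

```text
clock: 21.82
eef_pos: [0.5409, -0.1473, 0.1531]
tool_rot: [0.705, 0.049, -0.049, -0.705]
ft_force: [-3.4, 1.2, 4.4]
grip_width: 0.0282
t 21.825 eef [ 0.5409 -0.1473  0.1531] F [-3.4  1.2  4.4] w 0.0282 j [-0.27  0.4   0.03  1.19 -0.   -0.41]
[[ 0.99  -0.    -0.139]
 [ 0.139 -0.     0.99 ]
 [-0.    -1.    -0.   ]]
[-34.   -0.5 153.1]
```

```bash
python3 -m handwheel '[[0.02,-0.01,0,0,0,0],[0.04,-0.02,0,0,0,0],[0.06,-0.02,0,0,0,0],[0.07,-0.02,0,0,0,0],[0.08,-0.02,0,0,0,0]]'
python3 - <<'E'
from h import *
o=st(); print(stand(o["eef_pos"]))
w=Cam("wrist"); w.crop("pics/w18.png",260,280,380,440,5)
E
```

```text
clock: 22.45
eef_pos: [0.5419, -0.1471, 0.1532]
tool_rot: [0.705, 0.048, -0.05, -0.705]
ft_force: [-5.6, -1.8, 4.9]
grip_width: 0.0284
t 22.45 eef [ 0.5419 -0.1471  0.1532] F [-5.6 -1.8  4.9] w 0.0284 j [-0.26  0.41  0.03  1.2  -0.   -0.4 ]
[[ 0.99  -0.002 -0.139]
 [ 0.139 -0.     0.99 ]
 [-0.002 -1.     0.   ]]
[-32.9  -0.4 153.2]
```

View pics/w18.png

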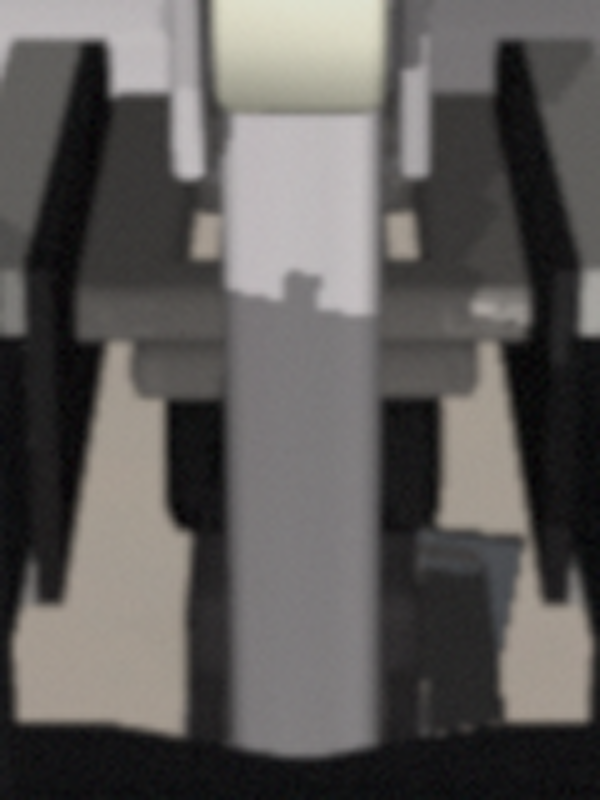

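```bash
python3 -m handwheel '[[0,0,0,0,0,0],[0,0,0,0,0,0],[0,0,0,0,0,0],[0,-0.5,0,0,0,0],[0,-2,0,0,0,0]]' 1
python3 - <<'E'
from h import *
o=st(); print(stand(o["eef_pos"]))
w=Cam("wrist"); w.crop("pics/w19.png",220,140,420,400,3)
s=Cam("side");s.crop("pics/d19.png",300,110,400,190,8)
go([.474,.1131,.2],goal(np.radians(-8.2)))
E
```

```text
clock: 23.12
eef_pos: [0.5417, -0.1465, 0.2026]
tool_rot: [-0.705, -0.048, 0.051, 0.706]
ft_force: [-0.0, -1.0, -0.5]
grip_width: 0.0858
t 23.125 eef [ 0.5417 -0.1465  0.2026] F [-0.  -1.  -0.5] w 0.0858 j [-0.26  0.38  0.12  1.32  0.   -0.4 ]
[[ 0.99  -0.004 -0.139]
 [ 0.139  0.001  0.99 ]
 [-0.004 -1.     0.002]]
[-3.300e+01  2.000e-01  2.026e+02]
row [-1.4, 0.3, 10.73, 0.01, 1.62, 0.05] dist 270.6 mm rot 16.2
```

View pics/w19.png

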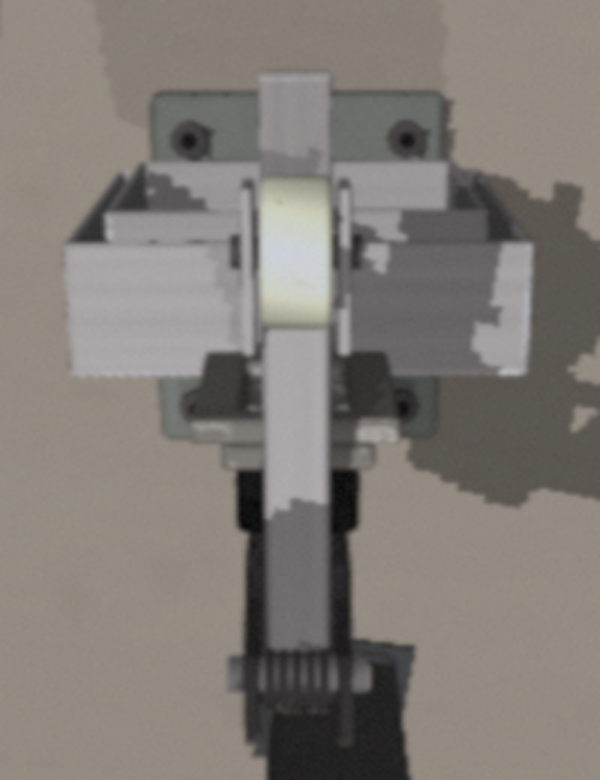

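View pics/d19.png

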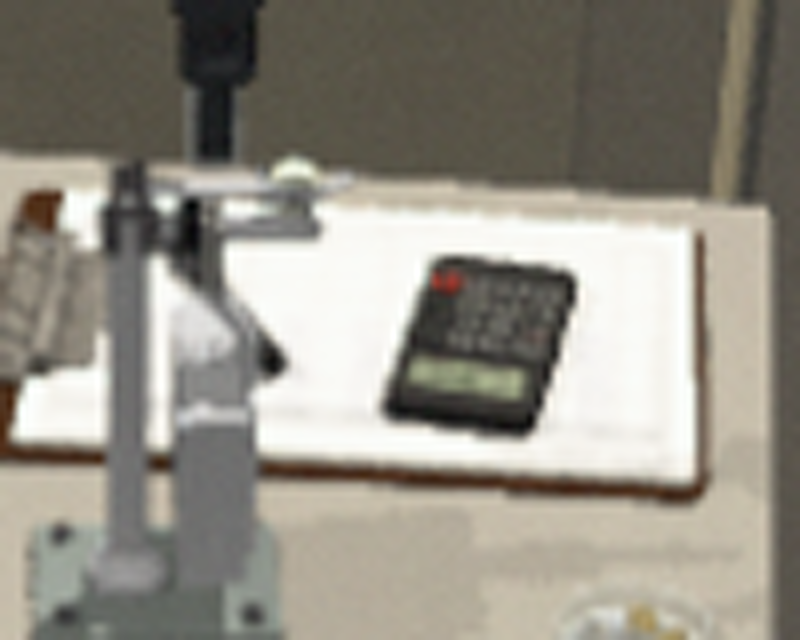

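```bash
python3 -m handwheel '[[-0.2,-2,0,0,0,0],[-0.5,-2.4,1.5,0,0.4,0],[-0.8,-2.4,4,0,0.9,0],[-1.2,-2.2,6.4,0,1.3,0],[-1.4,-1.5,8.8,0,1.62,0]]';python3 - <<'E'
from h import *
o=st()
go([.4735,.1135,.2],goal(np.radians(-8.2)))
E
```

```text
clock: 23.85
eef_pos: [0.478, 0.0676, 0.2425]
tool_rot: [-0.705, 0.05, -0.053, 0.706]
ft_force: [0.9, 0.2, 0.4]
grip_width: 0.0853
t 23.85 eef [0.478  0.0676 0.2425] F [0.9 0.2 0.4] w 0.0853 j [ 0.14  0.2  -0.02  1.35  0.    0.29]
[[ 0.989  0.004  0.145]
 [-0.145  0.001  0.989]
 [ 0.004 -1.     0.001]]
row [-0.45, 1.7, 1.79, -0.01, -0.01, 0.02] dist 62.8 mm rot 0.3
```

```bash
python3 -m handwheel '[[-0.2,0.5,0.8,0,0,0],[-0.45,1.2,1.6,0,0,0],[-0.45,1.7,1.7,0,0,0],[-0.45,1.7,1.7,0,0,0],[-0.45,1.7,1.7,0,0,0]]';python3 - <<'E'
from h import *
w=Cam("wrist");  w.crop("pics/w20.png",260,200,380,320,6)
o=st()
go([.4735,.1135,.103],goal(np.radians(-8.2)))
E
```

```text
clock: 24.48
eef_pos: [0.4733, 0.1088, 0.1991]
tool_rot: [-0.705, 0.051, -0.051, 0.705]
ft_force: [1.6, 0.0, 0.4]
grip_width: 0.0849
t 24.525 eef [0.4734 0.1088 0.1993] F [ 0.1 -0.4  0.8] w 0.0855 j [ 0.23  0.23 -0.1   1.25 -0.    0.37]
[[ 0.99   0.001  0.144]
 [-0.144  0.     0.99 ]
 [ 0.001 -1.     0.   ]]
row [-0.03, 3.85, 0.19, -0.0, -0.01, 0.01] dist 96.4 mm rot 0.1
```

View pics/w20.png

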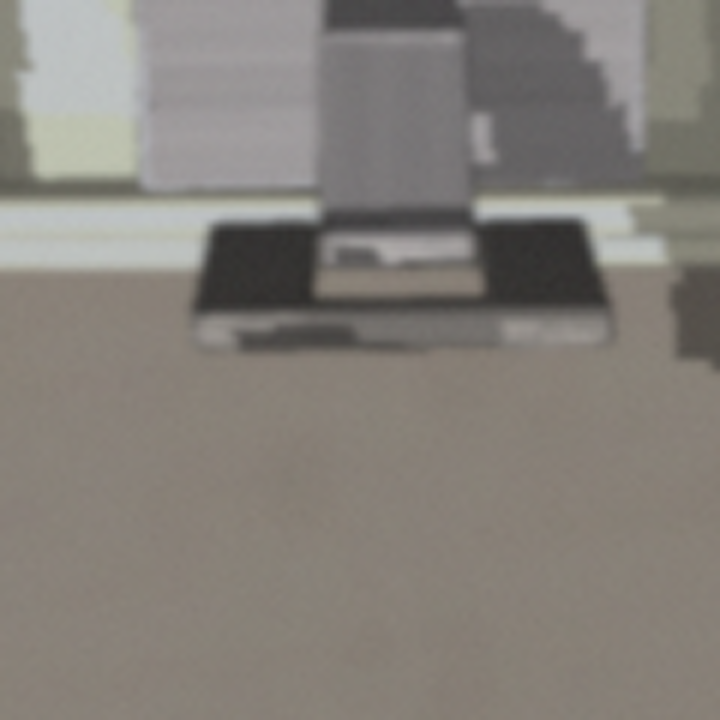

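Run:
```python
from h import *
w=Cam("wrist"); q=[w.plane((260+u/6,200+v/6),.130) for u,v in ((402,331),(195,313),(610,309),(196,348),(610,346))]
print(np.round(q,4)); o=st(); go([*(q[0][:2]),.1025],goal(np.radians(-8.2)))
```

```text
[[0.4748 0.1125 0.13  ]
 [0.4705 0.0946 0.13  ]
 [0.4754 0.131  0.13  ]
 [0.4737 0.0942 0.13  ]
 [0.4789 0.1306 0.13  ]]
t 24.575 eef [0.4733 0.1088 0.1993] F [-0.3 -0.2 -0.4] w 0.0853 j [ 0.23  0.23 -0.1   1.25 -0.    0.37]
[[ 0.99   0.001  0.144]
 [-0.144  0.     0.99 ]
 [ 0.001 -1.     0.   ]]
row [0.03, 3.87, 0.15, -0.0, -0.01, 0.01] dist 96.8 mm rot 0.1
```

```bash
python3 -m handwheel '[[0.04,1,0.15,0,0.0,0],[0.04,2.4,0.15,0,0,0],[0.04,3.4,0.15,0,-0.04,0],[0.04,3.8,0.15,0,-0.04,0],[0.04,3.87,0.15,0,-0.04,0]]'
python3 -m handwheel '[[0,0,0,0,0,0],[0,0,0,0,0,0],[0,0,0,0,0,0],[0,0,0,0,0,0],[0,0,0,0,0,0]]' -1
python3 - <<'E'
from h import *
w=Cam("wrist"); w.crop("pics/w21.png",220,200,420,400,4); o=st()
E
```

```text
clock: 25.2
eef_pos: [0.4744, 0.1128, 0.1019]
tool_rot: [0.705, -0.048, 0.048, -0.705]
ft_force: [-0.3, 0.5, 1.4]
grip_width: 0.0853
clock: 25.82
eef_pos: [0.475, 0.113, 0.1029]
tool_rot: [-0.705, 0.047, -0.049, 0.705]
ft_force: [-0.9, -0.8, 5.5]
grip_width: 0.0362
t 25.875 eef [0.475  0.113  0.1029] F [ 0.2 -1.9  6.7] w 0.0363 j [ 0.23  0.31 -0.25  1.01 -0.    0.37]
[[ 0.991  0.002  0.136]
 [-0.136 -0.     0.991]
 [ 0.002 -1.     0.   ]]
```

View pics/w21.png

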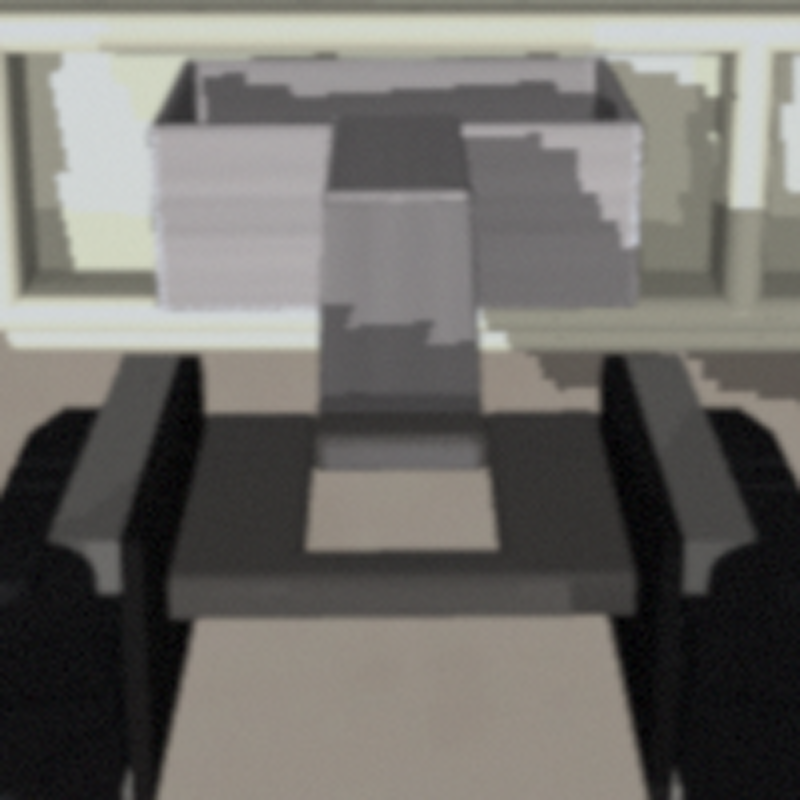

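```bash
python3 - <<'E'
from h import *
w=Cam("wrist"); o=bot.get_obs(); R=Rn.from_quat(o["tool_rot"]).as_matrix()
for r in (576,614): print((R.T@(w.plane((220+402/4,200+r/4),.130)-o["eef_pos"])).round(4))
E
python3 -m handwheel '[[0,-1,0,0,0,0],[0,-3,0,0,0,0],[-0.1,-5.2,0,0,-0.3,0],[-0.3,-6.7,-0.5,0,-0.7,0],[-0.7,-6.8,-2.4,0,-1.2,0]]'
python3 - <<'E'
from h import *
o=st()
go(hk(-.111,0.0,.158),goal(YAW-.009))
E
```

```text
[-0.0021 -0.0272  0.0002]
[ 0.0012 -0.0272  0.0002]
clock: 26.55
eef_pos: [0.4508, 0.057, 0.2748]
tool_rot: [-0.706, -0.031, 0.026, 0.707]
ft_force: [0.3, -1.7, -2.4]
grip_width: 0.0362
t 26.55 eef [0.4508 0.057  0.2748] F [ 0.3 -1.7 -2.4] w 0.0362 j [ 0.13  0.13 -0.02  1.41  0.    0.05]
[[ 0.997  0.007 -0.08 ]
 [ 0.08   0.001  0.997]
 [ 0.007 -1.     0.001]]
row [-0.17, 4.66, -8.64, -0.0, -0.36, 0.04] dist 245.5 mm rot 3.6
```

```bash
python3 -m handwheel '[[-0.05,0,-2,0,-0.2,0],[-0.1,0.5,-4.4,0,-0.36,0],[-0.17,1.8,-6.6,0,-0.36,0],[-0.17,3.6,-8.3,0,-0.36,0],[-0.17,4.6,-8.64,0,-0.36,0]]'
python3 - <<'E'
from h import *
w=Cam("wrist");w=Cam("wrist")
o=st();print(stand(o["eef_pos"]))
go(hk(-.079,-0.0002,.157),goal(YAW-.009))
E
```

```text
clock: 27.18
eef_pos: [0.4587, -0.1618, 0.154]
tool_rot: [-0.705, -0.046, 0.048, 0.706]
ft_force: [0.1, -0.5, -2.3]
grip_width: 0.0362
t 27.275 eef [ 0.4574 -0.16    0.1532] F [ 1.1  0.6 -1.7] w 0.0362 j [-0.34  0.27 -0.17  1.14  0.   -0.47]
[[ 0.991 -0.008 -0.133]
 [ 0.133  0.003  0.991]
 [-0.007 -1.     0.004]]
[-118.5   -0.4  153.2]
row [1.58, -0.16, 0.04, -0.02, -0.05, -0.04] dist 39.6 mm rot 0.7
```

```bash
python3 -m handwheel '[[0.3,-0.16,0.04,0,-0.03,0],[0.6,-0.16,0.04,0,-0.05,0],[0.8,-0.16,0.04,0,-0.05,0],[0.8,-0.16,0.04,0,-0.05,0],[0.8,-0.16,0.04,0,-0.05,0]]'
python3 - <<'E'
from h import *
w=Cam("wrist");w.crop("pics/w22.png",260,280,380,440,5)
o=st();print(stand(o["eef_pos"]))
go(hk(-.079,-0.0002,.157),goal(YAW-.009))
E
```

```text
clock: 27.9
eef_pos: [0.4799, -0.1557, 0.1609]
tool_rot: [0.705, 0.051, -0.051, -0.705]
ft_force: [-0.3, 0.6, -2.3]
grip_width: 0.0364
t 27.95 eef [ 0.4798 -0.1558  0.1608] F [-0.9 -0.2 -0.7] w 0.0365 j [-0.31  0.29 -0.11  1.16 -0.   -0.46]
[[ 0.989 -0.    -0.145]
 [ 0.145  0.     0.989]
 [-0.    -1.     0.   ]]
[-95.7   0.3 160.8]
row [0.67, 0.15, -0.02, -0.0, 0.01, -0.0] dist 17.1 mm rot 0.1
```

View pics/w22.png

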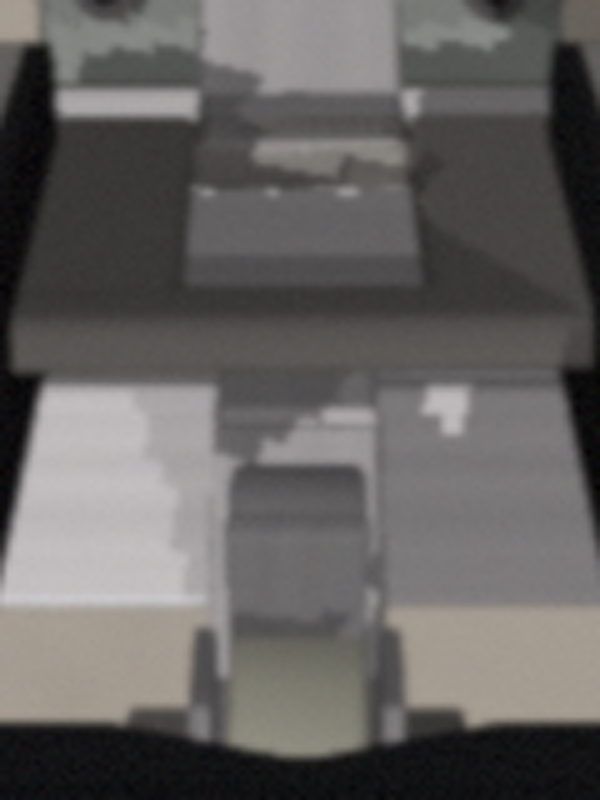

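```bash
python3 -m handwheel '[[0.1,0.1,-0.02,0,0,0],[0.3,0.15,-0.02,0,0,0],[0.5,0.15,-0.02,0,0,0],[0.67,0.15,-0.02,0,0,0],[0.67,0.15,-0.02,0,0,0]]'
python3 - <<'E'
from h import *
w=Cam("wrist");w.crop("pics/w23.png",260,280,380,440,5)
o=st();print(stand(o["eef_pos"]))
go(hk(-.051,-0.0002,.157),goal(YAW-.009))
E
```

```text
clock: 28.58
eef_pos: [0.4971, -0.1541, 0.157]
tool_rot: [0.705, 0.051, -0.051, -0.705]
ft_force: [0.6, 0.8, -1.7]
grip_width: 0.0364
t 28.625 eef [ 0.4968 -0.154   0.1569] F [ 0.5  0.8 -1.6] w 0.0365 j [-0.3   0.32 -0.08  1.17 -0.   -0.45]
[[ 0.989 -0.    -0.145]
 [ 0.145  0.     0.989]
 [-0.    -1.     0.   ]]
[-78.6  -0.4 156.9]
row [1.1, -0.0, 0.02, -0.0, 0.01, -0.0] dist 27.6 mm rot 0.1
```

View pics/w23.png

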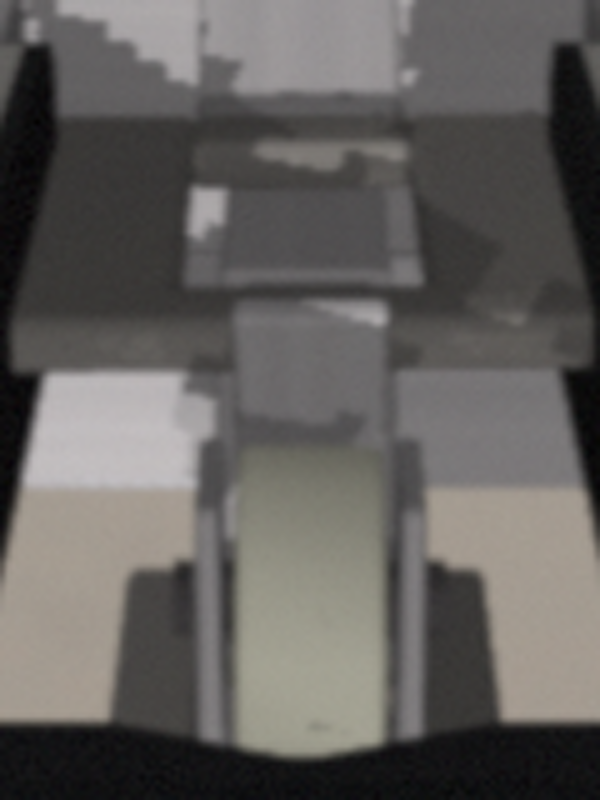

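```bash
python3 -m handwheel '[[0.25,0,0.02,0,0.02,0],[0.5,0,0.02,0,0.04,0],[0.7,0,0.02,0,0.04,0],[0.9,0,0.02,0,0.04,0],[1.08,0,0.02,0,0.04,0]]'
python3 - <<'E'
from h import *
o=st();print(stand(o["eef_pos"]))
w=Cam("wrist");w=Cam("wrist");w.crop("pics/w24.png",260,280,380,440,5)
o=st();print(stand(o["eef_pos"]))
E
```

```text
clock: 29.25
eef_pos: [0.5246, -0.1496, 0.1575]
tool_rot: [0.706, 0.05, -0.048, -0.705]
ft_force: [-0.6, 0.4, -1.6]
grip_width: 0.036
t 29.25 eef [ 0.5246 -0.1496  0.1575] F [-0.6  0.4 -1.6] w 0.036 j [-0.28  0.37 -0.01  1.19  0.   -0.42]
[[ 0.99   0.002 -0.138]
 [ 0.138 -0.     0.99 ]
 [ 0.002 -1.    -0.   ]]
[-50.4  -0.3 157.5]
t 29.35 eef [ 0.5243 -0.1497  0.1577] F [ 0.4  0.2 -1.7] w 0.036 j [-0.28  0.37 -0.01  1.19 -0.   -0.42]
[[ 0.99   0.001 -0.138]
 [ 0.138 -0.     0.99 ]
 [ 0.001 -1.    -0.001]]
[-50.8  -0.3 157.7]
```

View pics/w24.png

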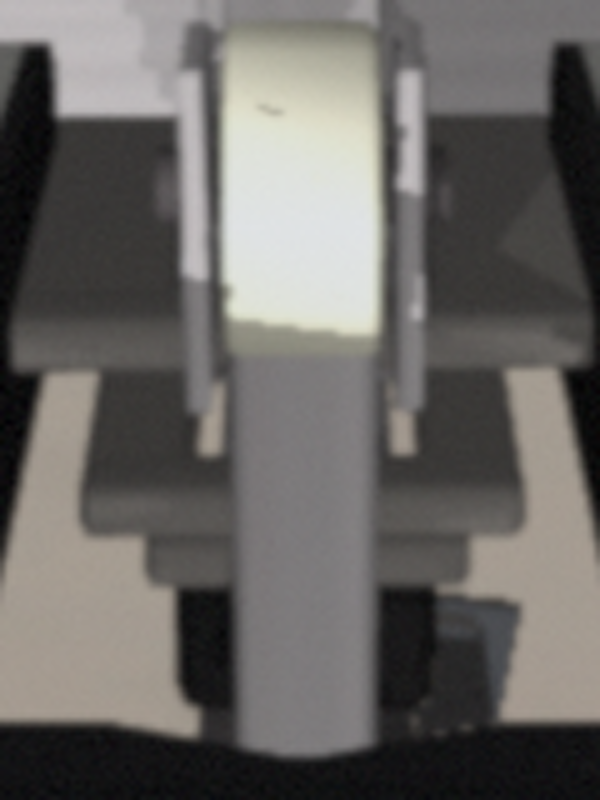

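```bash
python3 -m handwheel '[[0,0.06,0,0,0,0],[0.03,0.12,0,0,0,0],[0.07,0.17,0,0,0,0],[0.12,0.19,0,0,0,0],[0.17,0.19,0,0,0,0]]'
python3 - <<'E'
from h import *
o=st(); print(stand(o["eef_pos"]))
E
```

```text
clock: 29.98
eef_pos: [0.5275, -0.1493, 0.1527]
tool_rot: [0.706, 0.049, -0.049, -0.705]
ft_force: [-1.1, 0.7, 1.8]
grip_width: 0.0361
t 29.975 eef [ 0.5275 -0.1493  0.1527] F [-1.1  0.7  1.8] w 0.0361 j [-0.28  0.38 -0.01  1.18 -0.   -0.41]
[[ 0.991  0.    -0.137]
 [ 0.137 -0.     0.991]
 [ 0.    -1.    -0.   ]]
[-47.5  -0.4 152.7]
```

Resting on the arm. Forward 6 mm, then in finer steps.

```bash
python3 -m handwheel '[[0.05,0,0,0,0,0],[0.1,0,0,0,0,0],[0.15,0,0,0,0,0],[0.2,0,0,0,0,0],[0.24,0,0,0,0,0]]'
python3 - <<'E'
from h import *
o=st(); print(stand(o["eef_pos"]))
w=Cam("wrist");w.crop("pics/w25.png",260,280,380,440,5)
E
```

```text
clock: 30.6
eef_pos: [0.5333, -0.1484, 0.1526]
tool_rot: [0.706, 0.049, -0.049, -0.705]
ft_force: [-3.3, -0.2, 4.7]
grip_width: 0.0363
t 30.6 eef [ 0.5333 -0.1484  0.1526] F [-3.3 -0.2  4.7] w 0.0363 j [-0.27  0.39  0.01  1.19 -0.   -0.41]
[[ 0.991 -0.    -0.137]
 [ 0.137 -0.     0.991]
 [-0.    -1.    -0.   ]]
[-41.6  -0.4 152.6]
```

View pics/w25.png

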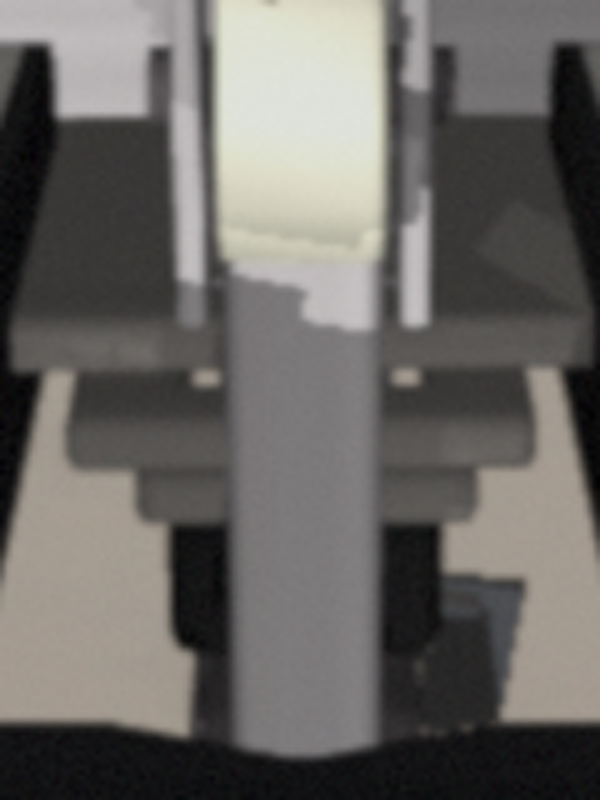

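```bash
python3 -m handwheel '[[0.03,-0.01,0,0,0,0],[0.06,-0.01,0,0,0,0],[0.09,-0.01,0,0,0,0],[0.12,-0.01,0,0,0,0],[0.12,-0.01,0,0,0,0]]' ; python3 -m handwheel '[[0.02,0,0,0,0,0],[0.03,0,0,0,0,0],[0.04,0,0,0,0,0],[0.05,0,0,0,0,0],[0.05,0,0,0,0,0]]'
python3 - <<'E'
from h import *
o=st(); print(stand(o["eef_pos"]))
E
```

```text
clock: 31.28
eef_pos: [0.5363, -0.1479, 0.1526]
tool_rot: [0.705, 0.049, -0.049, -0.705]
ft_force: [-4.1, -0.2, 5.8]
grip_width: 0.0365
clock: 31.9
eef_pos: [0.5364, -0.1479, 0.1526]
tool_rot: [0.706, 0.048, -0.049, -0.705]
ft_force: [-6.6, 0.1, 6.4]
grip_width: 0.036
t 31.9 eef [ 0.5364 -0.1479  0.1526] F [-6.6  0.1  6.4] w 0.036 j [-0.27  0.4   0.02  1.19 -0.   -0.41]
[[ 0.991 -0.002 -0.137]
 [ 0.137 -0.     0.991]
 [-0.002 -1.    -0.   ]]
[-38.5  -0.4 152.6]
```

Run:
```python
from h import *
w=Cam("wrist");w.crop("pics/w26.png",260,280,380,440,5)
```

```text
(no output)
```

View pics/w26.png

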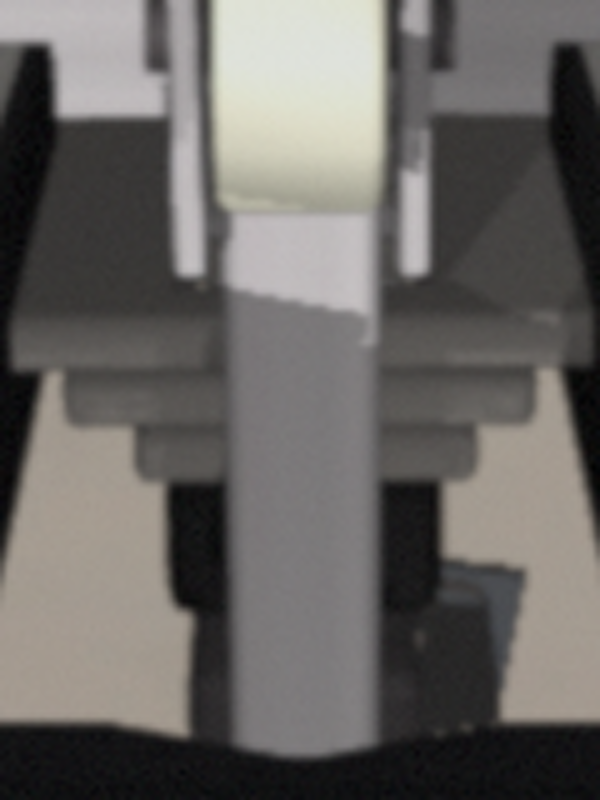

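Three bars lie face to face (strips at crop rows 320–370, 370–425, 425–480). Releasing.

```bash
python3 -m handwheel '[[0,0,0,0,0,0],[0,0,0,0,0,0],[0,0,0,0,0,0],[0,-0.5,0,0,0,0],[0,-2,0,0,0,0]]' 1; python3 -m handwheel '[[0,-1.5,0,0,0,0],[-0.3,-3,0,0,0,0],[-1.2,-4,0,0,0,0],[-2.2,-4,0,0,0,0],[-2.2,-4,0,0,0,0]]';python3 - <<'E'
from h import *
o=st(); print(stand(o["eef_pos"]))
w=Cam("wrist"); w.crop("pics/w27.png",200,180,440,420,3)
s=Cam("side");s.crop("pics/d27.png",290,110,390,190,8)
s=Cam("scene");cv2.imwrite("pics/s27.png",s.bgr)
E
```

```text
clock: 32.58
eef_pos: [0.5364, -0.1473, 0.2016]
tool_rot: [-0.705, -0.047, 0.05, 0.706]
ft_force: [0.5, -0.0, 0.8]
grip_width: 0.0851
clock: 33.2
eef_pos: [0.4825, -0.1555, 0.3044]
tool_rot: [0.706, 0.049, -0.047, -0.705]
ft_force: [0.8, 0.2, -0.0]
grip_width: 0.0852
t 33.2 eef [ 0.4825 -0.1555  0.3044] F [ 0.8  0.2 -0. ] w 0.0852 j [-0.31  0.23  0.19  1.52  0.   -0.45]
[[ 0.991  0.003 -0.136]
 [ 0.136 -0.001  0.991]
 [ 0.002 -1.    -0.001]]
[-9.290e+01  3.000e-01  3.044e+02]
```

View pics/w27.png

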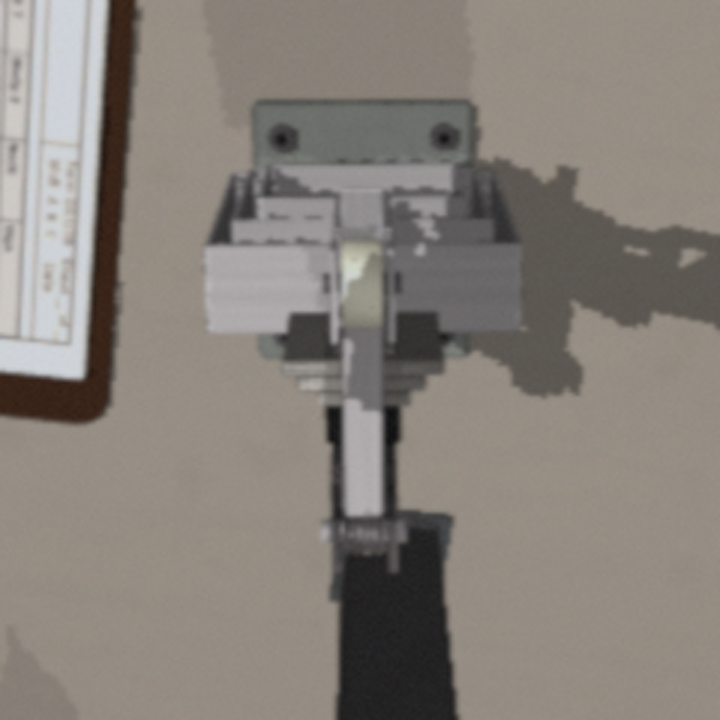

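View pics/d27.png

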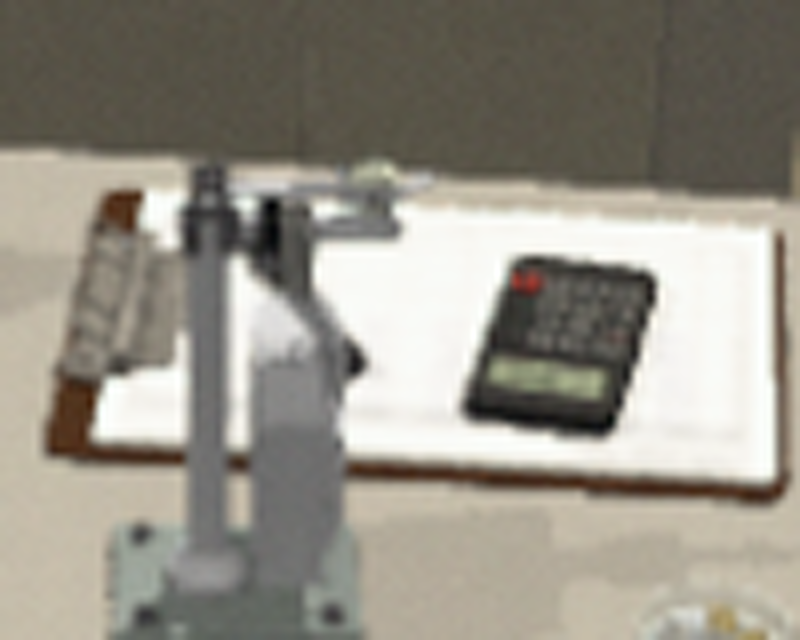

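View pics/s27.png

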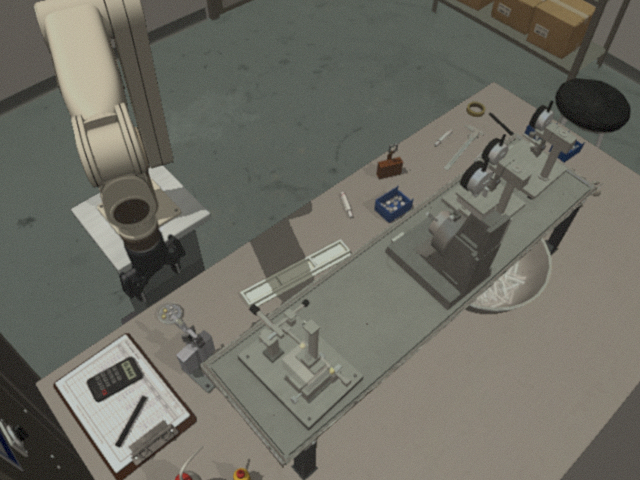

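All three pans hang nested (wrist crop: bar strips at rows 362–405, stop block at 408–440, roller down at 245–325). The rack is empty and the gripper is clear.

Run:
```python
from h import *
print(bot.job_done())
```

```text
the job is handed in; nothing more can be done
None
```

I hung the large, then the medium, then the small pan on the hook. I pushed each eye in under the roller, lowered it on to the arm and slid it on until it met the stop or the pan behind it. The push at each contact read about 6 to 7 N, and I handed the job in at about 33 s of the 72 s allowed.

**Last checks:** The final pictures show the three eyes face to face behind the closed roller, the pans nested, the rack empty and the gripper well clear with no force on it. The dish looked unmoved; I did not check the master or the tape separately.

**What disagreed:**
- My first reading of the stop's position was about 11 mm short. I had taken the lower edge of its face for the upper one, and touch then found it.
- The small pan met the medium one about 0.6 mm earlier than I had worked out. The picture shows the eyes touching.
- Forces are only reported at the end of each call, so I have no reading of the peak while each bar passed under the roller.

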